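# Set up the four-point bend fixture

## Robot

A 7-joint arm with a two-finger parallel gripper is mounted at the origin on a cart in front of the work surface, level with it; the furniture and walls round the work are solid. World frame = base frame: x ahead of the robot, y to its left, z up, the work surface at z = 0. Lengths are in m, angles in rad, forces in N, time in s.
With the tool pointing down it reaches from about 0.425 to 0.875 m from the base axis. Payload 4.7 kg.
Tool frame: the origin (TCP) lies on the centre line of the jaws, within the pads' length; the fingertips stand ahead of it and the grasp point (between the pads) lies 8 mm behind it (ctrl.finger_overhang is the x of the fingertips in the tool frame, in m); x points along the fingers, z is the direction in which the jaws open and shut, and the axes are right-handed (so a half turn about x gives the same grasp; the last joint's range is limited). The gripper opens to 87 mm and grips with 3 to 60 N. Pads are 19 mm wide; open, the fingers measure 117 mm over their backs; the gripper's body (75 mm by 190 mm) begins 51 mm behind the grasp point.
Start: joints at [-1.282, 0.321, -0.07, 1.45, 0.023, 1.371, -0.057], TCP at [0.176, 0.626, 0.234] pointing down, gripper open.
Joint ranges: [-2.86, 2.86], [-0.3, 2.09], [-1.38, 1.24], [0.06, 2.45], [-1.56, 4.7], [0.09, 2.05], [-2.69, 2.69]. Speed limits (rad/s): [2.57, 2.57, 3.14, 3.14, 3.14, 3.14, 3.14].

## Interface

Orientations are given as a rotation vector (axis times angle).
In Python, from bench import readout, viewer, job, nets, ctrl gives the robot as it stands.
- The arm moves only by the shell command python3 -m creep 'ROWS' [FORCE]. ROWS is JSON, a list of rows, each an object with "linear": the shift along the tool's x, y, z in m, a list of three; "twist": the turn, a rotation vector about the tool's x, y, z in degrees, a list of three; "fingers": the gripper's target within -1 to 1 (shut at 1, half-way at 0, fully open at -1). A call has 1 to 8 rows; each row is the pose to reach, as a shift and turn from the pose commanded when the call began, along the tool's axes at that moment; what a row does not reach only later rows make up. A row lasts 1/12 s, in which the tool goes at most 41.7 mm and 7.16 degrees, less where a joint would pass 70% of its speed; a pose out of reach is approached as far as the arm can. A call with a gripper value outside its range is refused whole. The fingers move at their own pace and stop on an object; FORCE is the grip in N (left out, the last holds). Time passes only in rows, so rows that repeat a pose let the fingers close. It gives the time, the measured TCP pose, the force and the opening at its end, in the units of the state.
- readout.get_state(): the state, without advancing time (a new reading comes with each control period).
- viewer.get_image(name): name is "scene" or "top" or "wrist"; returns (picture, depth): 480x640x3 uint8, red, green, blue; 480x640 float32, m along the optical axis (not along the pixel's ray), 0 where there is no reading.
- viewer.camera_params(name): a dict with "K" (3x3 intrinsics, pixels), "cam_to_world" (4x4, takes a point from camera to world coordinates). Camera axes: x right, y down, z forward; pixel columns grow to the right and rows downward; lengths in m; the calibration is good to about 2 mm. A picture is of the moment at which its call begins: read the wrist's pose just before it. camera_params takes no time and is no camera call; for the wrist camera it gives the pose at the moment of the call.
- job.close_job(): hands the job in, once; it reports no verdict.
Trained networks look in the newest picture that a camera, given by its name, has taken for a name from the list of things; names that differ only in an ending like _2 or _b are one class to them, and where a whole thing is asked for, a point or a joint stands for the part that bears it (a point fixed in the world has none). Each returns a list of dicts, best first, with "conf" (0 to 1); they miss things now and then, are a little off and sometimes report something else, mostly with a low value. They report only what shows in the picture. A call takes as long as a camera call. They do not tell look-alikes from the thing itself.
- nets.boxes_of(camera, label): "centre" ([x, y, z] in m, in world coordinates, good to about 4 mm: the middle of the surface that is visible of it).
- nets.place_of(camera, label): "centre" ([x, y, z] in m, in world coordinates, good to about 4 mm: a listed point, or the origin of a listed thing).
The state is a dict: "time": time; "joint_positions": joint angles; "qd": joint speeds; "joint_torque": joint torques, N m; "position": TCP position; "tool_rot": TCP orientation; "ft_force": force on the tool from outside, world axes, zero at the start; "torque": the same for the moment, N m; "grip_width": opening from 0.0 (shut) to 1.0 (fully open).
Only numpy, scipy, OpenCV 4.12 (cv2) and the standard library are available. Lean on these libraries where they do the work, as an engineer would, in place of code of your own. Each camera call takes 0.05 s, during which the arm holds its last target.

## Task

Set up the bend fixture for the longer flat coupon: seat one roller support fully home in each of the two inner slots of the grey base, one left and one right of its centre line and both centred front to back, lay the longer flat coupon centrally across the two rollers and along the base, and set the load spreader on top of the coupon, centred midway between the supports with its two rollers parallel to the support rollers. The short flat coupon and the ribbed bar are not needed: leave them where they lie.

Things in the scene. Friction and masses are not known exactly. Their poses are not given: they have to be found in the camera images.
- bend_base: Grey bar 172 mm long (own y; 218 over end ears), 56 wide (x), 20 high, fixed. Origin: centre of underside. Four dark slots run through it along x at y = -63, -25, 25, 63 mm; the inner pair, 25 mm either side of the black centre line, is wanted (outer pair: longer samples). Slots: 8 mm deep (floor at z = 12 mm), 16 mm wide at the floor, sloping out to 25 mm at the mouth.
- support_a: One of two identical roller supports (either may take either inner slot): dark steel block 48 mm long (own x), 23 wide (y), with a bright 14 mm roller along its top (along x, top line 44 mm above the underside). Its lowest 8 mm taper down to a 14 mm wide foot that rests on a slot's floor. Ends flat, to be gripped. Stands upright, loose, 0.3 kg. Origin: centre of underside.
- support_b: One of two identical roller supports (either may take either inner slot): dark steel block 48 mm long (own x), 23 wide (y), with a bright 14 mm roller along its top (along x, top line 44 mm above the underside). Its lowest 8 mm taper down to a 14 mm wide foot that rests on a slot's floor. Ends flat, to be gripped. Stands upright, loose, 0.3 kg. Origin: centre of underside.
- flat_coupon_0: The longer flat steel coupon: dark grey bar 70 mm long (its own y), 24 mm wide (x), 10 mm thick (z), with a small paper tag on top; lies flat, loose, 0.13 kg. Origin: centre of its underside.
- load_spreader: Bright steel block 32 mm (own x) by 38 mm (y) standing on two dark 10 mm rollers that lie along x at y = -10 and +10 mm, with a steel ball in the middle of its top. Block from 6 to 24 mm, ball top 32 mm above the roller undersides. Loose, 0.18 kg. Origin: midway between the rollers, level with their undersides.
- flat_coupon_1: The shorter flat steel coupon, light grey, 55 mm (y) by 20 mm by 12 mm, with a tag; not needed for this job. Loose. Origin: centre of its underside.
- rebar_coupon: Ribbed round steel bar, 85 mm long (its own y), 17 mm thick, dark; not needed for this job. Loose. Origin: at its underside, mid-length.
Things that resemble listed ones, but are neither listed nor needed, are in the scene too. What is shaped like the load_spreader but turquoise is not meant.

How it is judged:
On the way, in this order (a step that is already met when the one before it is completed fails the run):
1. both roller supports are seated in the two inner slots, one in each ((((y of support_a in the frame of bend_base between 0.02 and 0.03 m and x of support_a in the frame of bend_base between -0.01 and 0.01 m and z of support_a in the frame of bend_base between 0.009 and 0.015 m and angle between support_a's own z axis and vertical below 0.08 rad and angle between the y axis of support_a and the y axis of bend_base, either way round below 0.12 rad and linear speed of support_a below 0.02 m/s) and (y of support_b in the frame of bend_base between -0.03 and -0.02 m and x of support_b in the frame of bend_base between -0.01 and 0.01 m and z of support_b in the frame of bend_base between 0.009 and 0.015 m and angle between support_b's own z axis and vertical below 0.08 rad and angle between the y axis of support_b and the y axis of bend_base, either way round below 0.12 rad and linear speed of support_b below 0.02 m/s)) or ((y of support_a in the frame of bend_base between -0.03 and -0.02 m and x of support_a in the frame of bend_base between -0.01 and 0.01 m and z of support_a in the frame of bend_base between 0.009 and 0.015 m and angle between support_a's own z axis and vertical below 0.08 rad and angle between the y axis of support_a and the y axis of bend_base, either way round below 0.12 rad and linear speed of support_a below 0.02 m/s) and (y of support_b in the frame of bend_base between 0.02 and 0.03 m and x of support_b in the frame of bend_base between -0.01 and 0.01 m and z of support_b in the frame of bend_base between 0.009 and 0.015 m and angle between support_b's own z axis and vertical below 0.08 rad and angle between the y axis of support_b and the y axis of bend_base, either way round below 0.12 rad and linear speed of support_b below 0.02 m/s)))), for 0.2 s.
2. the longer coupon lies across both rollers (y of flat_coupon_0 in the frame of bend_base between -0.008 and 0.008 m and x of flat_coupon_0 in the frame of bend_base between -0.008 and 0.008 m and z of flat_coupon_0 in the frame of bend_base between 0.053 and 0.059 m and angle between flat_coupon_0's own z axis and vertical below 0.08 rad and angle between the y axis of flat_coupon_0 and the y axis of bend_base, either way round below 0.15 rad and linear speed of flat_coupon_0 below 0.02 m/s), for 0.2 s.
3. the load spreader stands on the coupon midway between the supports (y of load_spreader in the frame of bend_base between -0.008 and 0.008 m and x of load_spreader in the frame of bend_base between -0.008 and 0.008 m and z of load_spreader in the frame of bend_base between 0.063 and 0.069 m and angle between load_spreader's own z axis and vertical below 0.08 rad and angle between the y axis of load_spreader and the y axis of bend_base, either way round below 0.17 rad and linear speed of load_spreader below 0.02 m/s), for 0.2 s.
At the end, for the whole second after the job is handed in: One support on the floor of each inner slot, within 10 mm front to back; longer coupon level on both rollers, within 8 mm of the base's middle and 0.15 rad of its length; spreader upright on the coupon, within 8 mm of the middle and 0.17 rad; heights within 3 mm, all released and at rest (all of step 2 and all of step 3 and (((y of support_a in the frame of bend_base between 0.02 and 0.03 m and x of support_a in the frame of bend_base between -0.01 and 0.01 m and z of support_a in the frame of bend_base between 0.009 and 0.015 m and angle between support_a's own z axis and vertical below 0.08 rad and angle between the y axis of support_a and the y axis of bend_base, either way round below 0.12 rad and linear speed of support_a below 0.02 m/s) and (y of support_b in the frame of bend_base between -0.03 and -0.02 m and x of support_b in the frame of bend_base between -0.01 and 0.01 m and z of support_b in the frame of bend_base between 0.009 and 0.015 m and angle between support_b's own z axis and vertical below 0.08 rad and angle between the y axis of support_b and the y axis of bend_base, either way round below 0.12 rad and linear speed of support_b below 0.02 m/s)) or ((y of support_a in the frame of bend_base between -0.03 and -0.02 m and x of support_a in the frame of bend_base between -0.01 and 0.01 m and z of support_a in the frame of bend_base between 0.009 and 0.015 m and angle between support_a's own z axis and vertical below 0.08 rad and angle between the y axis of support_a and the y axis of bend_base, either way round below 0.12 rad and linear speed of support_a below 0.02 m/s) and (y of support_b in the frame of bend_base between 0.02 and 0.03 m and x of support_b in the frame of bend_base between -0.01 and 0.01 m and z of support_b in the frame of bend_base between 0.009 and 0.015 m and angle between support_b's own z axis and vertical below 0.08 rad and angle between the y axis of support_b and the y axis of bend_base, either way round below 0.12 rad and linear speed of support_b below 0.02 m/s)))); the robot touches nothing.
It fails at once if the short coupon or the ribbed bar is moved more than 30 mm (distance of any of flat_coupon_1, rebar_coupon from where it was at the start of the episode above 0.03 m).
It also fails if it takes over 96 s, if anything falls off the work surface, if the arm or the gripper's body presses on something with over 40 N, if the wrist force passes 120 N, or if a joint passes its speed limit or range.

## Working session

There is one attempt and no reset: what is moved stays moved. The work goes in short steps, Python scripts to look and compute and a shell command to move; the robot and the scene stay as the last step left them, time stands still between calls to the robot, and variables do not carry over. Pictures are saved under pics/ and viewed, and the job is handed in when it is done.

```bash
ls; mkdir -p pics; python3 - <<'E'
from bench import readout, viewer, job, nets, ctrl
import cv2
print(readout.get_state()); print(ctrl.finger_overhang, dir(ctrl))
for n in ("scene","top"):
    p,d=viewer.get_image(n); cv2.imwrite(f"pics/{n}0.png",p[:,:,::-1]); c=viewer.camera_params(n); print(n,c)
E
```

```text
pics
{'time': 0.0, 'joint_positions': array([-1.28192056,  0.32180685, -0.07008   ,  1.45168047,  0.02263956,
        1.37078075, -0.05688409]), 'qd': array([ 0.00080662, -0.00022415, -0.00128958, -0.00112355,  0.0009667 ,
       -0.00056706, -0.00153899]), 'joint_torque': array([-1.57211758e-06, -4.91280127e+01, -4.03657313e-01, -3.12535536e+01,
       -6.36885781e-02,  4.37744055e-02,  1.92657567e-04]), 'position': array([0.17628472, 0.6250886 , 0.2324692 ]), 'tool_rot': array([-1.00572231,  1.3281815 ,  1.00364631]), 'ft_force': array([-0.04901515,  0.36798286, -0.2411748 ]), 'torque': array([ 0.00317508, -0.01469634, -0.03253437]), 'grip_width': 0.9955052719249873}
0.011 ['MotionError', '__class__', '__delattr__', '__dict__', '__dir__', '__doc__', '__eq__', '__format__', '__ge__', '__getattribute__', '__getstate__', '__gt__', '__hash__', '__init__', '__init_subclass__', '__le__', '__lt__', '__module__', '__ne__', '__new__', '__reduce__', '__reduce_ex__', '__repr__', '__setattr__', '__sizeof__', '__str__', '__subclasshook__', '__weakref__', 'finger_overhang']
scene {'K': array([[482.42810524,   0.        , 310.28549298],
       [  0.        , 482.42810524, 237.86636049],
       [  0.        ,   0.        ,   1.        ]]), 'cam_to_world': array([[ 0.53347903, -0.49074477,  0.68889019, -0.20686183],
       [-0.84579128, -0.31539454,  0.43030616, -0.46520188],
       [ 0.0061017 , -0.81221663, -0.58332402,  0.69942492],
       [ 0.        ,  0.        ,  0.        ,  1.        ]])}
top {'K': array([[483.09928296,   0.        , 327.57629238],
       [  0.        , 483.09928296, 239.1949949 ],
       [  0.        ,   0.        ,   1.        ]]), 'cam_to_world': array([[-0.01178705, -0.9908865 ,  0.13418278,  0.4205045 ],
       [-0.99971221,  0.01448191,  0.01912521,  0.00490289],
       [-0.02089414, -0.13391873, -0.99077203,  1.08266427],
       [ 0.        ,  0.        ,  0.        ,  1.        ]])}
```

View pics/scene0.png

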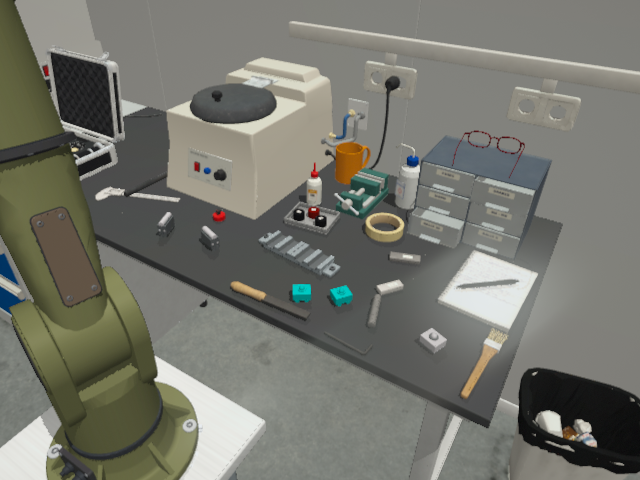

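View pics/top0.png

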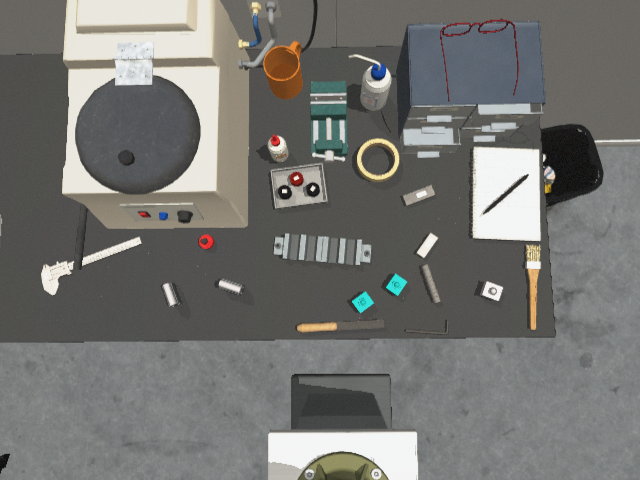

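The dark long coupon is at top-image (419,195), the short light one at (428,245), the rebar at (431,283), and the bright spreader at (491,291). The two supports are at (170,293) and (230,286), and the base is at (322,249). I'll measure these now.

```bash
cat > h.py <<'E'
from bench import readout, viewer, job, nets, ctrl
import numpy as np, cv2
from scipy.spatial.transform import Rotation as R
def cloud(n,save=None):
    p,d=viewer.get_image(n); c=viewer.camera_params(n)
    if save: cv2.imwrite(f"pics/{save}.png",p[:,:,::-1])
    v,u=np.mgrid[0:480,0:640]; K=c["K"]
    P=np.stack([(u-K[0,2])/K[0,0]*d,(v-K[1,2])/K[1,1]*d,d,np.ones_like(d)],-1)@c["cam_to_world"].T
    P=P[...,:3]; P[d<=0]=np.nan
    return p,P
def rect(P,xy,r,zlo,zhi=0.2):
    """largest blob above zlo near xy: centre of min-area rect, size, long-axis angle (world, deg)"""
    D=np.hypot(P[...,0]-xy[0],P[...,1]-xy[1])
    m=((D<r)&(P[...,2]>zlo)&(P[...,2]<zhi)).astype(np.uint8)
    n,l,s,c=cv2.connectedComponentsWithStats(m)
    if n<2: return None
    k=1+np.argmax(s[1:,4]); q=P[l==k]
    (cx,cy),(w,h),a=cv2.minAreaRect((q[:,:2]*1000).astype(np.float32))
    if w<h: w,h,a=h,w,a+90
    return dict(c=np.round([cx,cy],1),L=round(w,1),W=round(h,1),ang=round((a+90)%180-90,1),z95=round(np.percentile(q[:,2],95)*1000,1),zmed=round(np.median(q[:,2])*1000,1),n=len(q),px=np.round(c[k]))
def pose(): 
    s=readout.get_state(); return np.array(s["position"]),R.from_rotvec(s["tool_rot"])
def down(yaw): # jaw axis (tool z) at angle yaw deg in world xy, tool x down
    y=np.radians(yaw); z=np.array([np.cos(y),np.sin(y),0]); x=np.array([0,0,-1.]); return R.from_matrix(np.stack([x,np.cross(z,x),z],1))
def go(xyz,yaw):
    p,r=pose(); best=min((down(yaw),down(yaw+180)),key=lambda t:(r.inv()*t).magnitude())
    print("linear",np.round(r.inv().apply(np.array(xyz)-p),4),"twist",np.round((r.inv()*best).as_rotvec(degrees=True),2))
E
python3 - <<'E'
from h import *
p,r=pose(); print(r.as_matrix().round(3))
_,P=cloud("top")
for n,(u,v),rad,zl in [("table",(220,320),0,0),("base",(322,249),.13,.01),("sa",(170,293),.04,.015),("sb",(230,286),.04,.015),("cl",(419,195),.06,.005),("cs",(428,245),.05,.005),("rebar",(431,283),.06,.006),("spr",(491,291),.04,.01)]:
    q=P[v,u]; print(n,q.round(4), rect(P,q[:2],rad,zl) if rad else '')
for l in ("bend_base","support_a","flat_coupon_0","load_spreader"):
    print(l,[(np.round(x["centre"],4),round(x["conf"],2)) for x in nets.place_of("top",l)][:4])
E
```

```text
[[-0.    -0.962  0.271]
 [-0.002  0.271  0.962]
 [-1.    -0.    -0.002]]
table [0.3895 0.2668 0.0007] 
base [0.5423 0.0379 0.0234] {'c': array([543. ,  38.9]), 'L': 216.4, 'W': 56.6, 'ang': 84.4, 'z95': np.float64(22.6), 'zmed': np.float64(16.6), 'n': 1997, 'px': array([322., 249.])}
sa [0.4493 0.3658 0.0432] {'c': array([446.4, 368.5]), 'L': 48.1, 'W': 24.1, 'ang': 21.9, 'z95': np.float64(45.4), 'zmed': np.float64(38.7), 'n': 296, 'px': array([171., 294.])}
sb [0.4626 0.236  0.0444] {'c': array([462.4, 238. ]), 'L': 49.3, 'W': 22.2, 'ang': 71.1, 'z95': np.float64(45.8), 'zmed': np.float64(39.8), 'n': 255, 'px': array([231., 286.])}
cl [ 0.6631 -0.1819  0.0121] {'c': array([ 662.5, -180.8]), 'L': 70.8, 'W': 26.7, 'ang': -68.1, 'z95': np.float64(13.9), 'zmed': np.float64(10.2), 'n': 335, 'px': array([418., 195.])}
cs [ 0.5495 -0.198   0.0101] {'c': array([ 549., -195.]), 'L': 55.5, 'W': 20.3, 'ang': -36.4, 'z95': np.float64(15.4), 'zmed': np.float64(12.2), 'n': 232, 'px': array([427., 245.])}
rebar [ 0.4646 -0.1995  0.0191] {'c': array([ 463.9, -199.9]), 'L': 84.3, 'W': 18.1, 'ang': 17.2, 'z95': np.float64(19.3), 'zmed': np.float64(15.7), 'n': 290, 'px': array([430., 284.])}
spr [ 0.4454 -0.3247  0.0319] {'c': array([ 445.6, -329.1]), 'L': 39.2, 'W': 32.3, 'ang': 67.8, 'z95': np.float64(29.2), 'zmed': np.float64(24.3), 'n': 295, 'px': array([491., 291.])}
bend_base [(array([ 0.543 ,  0.0385, -0.0042]), 0.78)]
support_a [(array([ 0.448 ,  0.3663, -0.0007]), 0.87), (array([0.4638, 0.2372, 0.0014]), 0.69)]
flat_coupon_0 [(array([ 0.6693, -0.18  ,  0.0027]), 0.72), (array([ 0.549 , -0.1972,  0.0011]), 0.6)]
load_spreader [(array([ 0.4465, -0.3282,  0.0019]), 0.88), (array([ 0.462 , -0.1205, -0.0014]), 0.78), (array([ 0.4286, -0.0498,  0.0017]), 0.71)]
```

```bash
python3 - <<'E'
from h import *
go([.4624,.238,.2],71.1)
E
```

```text
linear [ 0.0334 -0.3805 -0.2954] twist [ 3.16 -0.02  0.  ]
```

```bash
python3 -m creep '[{"linear":[0.005,-0.032,-0.025],"twist":[0,0,0],"fingers":-1},{"linear":[0.01,-0.064,-0.05],"twist":[0,0,0],"fingers":-1},{"linear":[0.015,-0.096,-0.075],"twist":[1,0,0],"fingers":-1},{"linear":[0.015,-0.128,-0.1],"twist":[1,0,0],"fingers":-1},{"linear":[0.015,-0.16,-0.125],"twist":[2,0,0],"fingers":-1},{"linear":[0.02,-0.192,-0.15],"twist":[2,0,0],"fingers":-1},{"linear":[0.02,-0.224,-0.175],"twist":[2,0,0],"fingers":-1},{"linear":[0.02,-0.256,-0.2],"twist":[3,0,0],"fingers":-1}]' 20
python3 - <<'E'
from h import *
go([.4624,.238,.2],71.1)
E
```

```text
time: 1.02
position: [0.3693, 0.3618, 0.2136]
tool_rot: [-0.965, 1.346, 0.965]
ft_force: [0.9, 0.3, -0.7]
grip_width: 1.0
linear [ 0.0135 -0.128  -0.0873] twist [ 0.16  0.02 -0.  ]
```

```bash
python3 -m creep '[{"linear":[0.003,-0.025,-0.017],"twist":[0,0,0],"fingers":-1},{"linear":[0.006,-0.05,-0.034],"twist":[0,0,0],"fingers":-1},{"linear":[0.01,-0.075,-0.05],"twist":[0,0,0],"fingers":-1},{"linear":[0.0135,-0.1,-0.07],"twist":[0,0,0],"fingers":-1},{"linear":[0.0135,-0.12,-0.08],"twist":[0,0,0],"fingers":-1},{"linear":[0.0135,-0.124,-0.084],"twist":[0,0,0],"fingers":-1},{"linear":[0.0135,-0.124,-0.084],"twist":[0,0,0],"fingers":-1}]'
python3 - <<'E'
from h import *
go([.4624,.238,.2],71.1)
_,P=cloud("wrist","w1"); print(viewer.camera_params("wrist"))
print(rect(P,(.4624,.238),.04,.015))
_,P=cloud("top","t1")
print(rect(P,(.4624,.238),.04,.015))
print(rect(P,(.543,.039),.13,.01))
E
```

```text
time: 1.6
position: [0.46, 0.2423, 0.2002]
tool_rot: [-0.962, 1.348, 0.961]
ft_force: [-0.3, 0.3, 1.2]
grip_width: 1.001
linear [ 0.0002 -0.0036 -0.0033] twist [-0.09 -0.    0.02]
{'K': array([[338.92230812,   0.        , 317.55228616],
       [  0.        , 338.92230812, 238.92862605],
       [  0.        ,   0.        ,   1.        ]]), 'cam_to_world': array([[ 3.21607029e-01,  9.13830095e-01,  2.47958618e-01,
         3.90534257e-01],
       [ 9.46873217e-01, -3.10335981e-01, -8.43960287e-02,
         2.67228044e-01],
       [-1.73149945e-04,  2.61927730e-01, -9.65087475e-01,
         3.52600038e-01],
       [ 0.00000000e+00,  0.00000000e+00,  0.00000000e+00,
         1.00000000e+00]])}
{'c': array([460.6, 240.4]), 'L': 48.2, 'W': 22.8, 'ang': 71.5, 'z95': np.float64(45.2), 'zmed': np.float64(40.1), 'n': 1352, 'px': array([314., 226.])}
None
{'c': array([542.9,  38.9]), 'L': 216.6, 'W': 56.5, 'ang': 84.4, 'z95': np.float64(22.5), 'zmed': np.float64(16.7), 'n': 2003, 'px': array([322., 249.])}
```

View pics/w1.png

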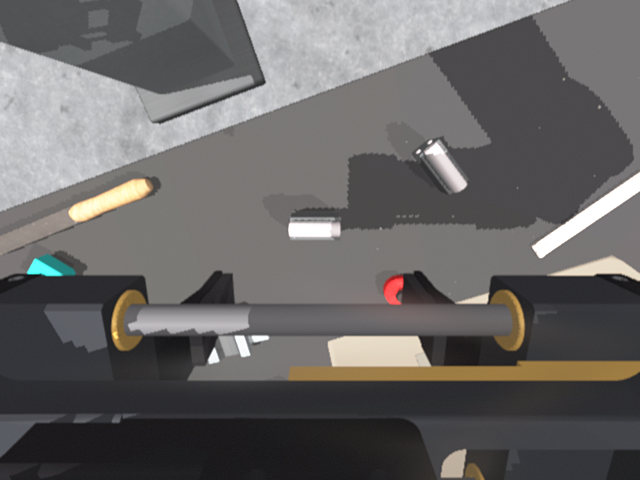

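```bash
python3 - <<'E'
from h import *
go([.4612,.2395,.027],71.4)
E
python3 -m creep '[{"linear":[0.03,0,-0.0],"twist":[0,0,0],"fingers":-1},{"linear":[0.06,-0.001,-0.001],"twist":[0,0,0],"fingers":-1},{"linear":[0.09,-0.002,-0.002],"twist":[0,0,0],"fingers":-1},{"linear":[0.12,-0.002,-0.002],"twist":[0,0,0],"fingers":-1},{"linear":[0.12,-0.002,-0.002],"twist":[0,0,0],"fingers":-1},{"linear":[0.12,-0.002,-0.002],"twist":[0,0,0],"fingers":-1}]'
python3 - <<'E'
from h import *
go([.4612,.2395,.027],71.4)
E
```

```text
linear [ 0.1731 -0.0048 -0.0048] twist [-0.09  0.04 -0.04]
time: 2.2
position: [0.4583, 0.2427, 0.0792]
tool_rot: [-0.967, 1.349, 0.968]
ft_force: [2.1, 0.6, 1.0]
grip_width: 1.002
linear [ 0.0522 -0.0039 -0.0019] twist [ 0.   -0.14 -0.14]
```

```bash
python3 -m creep '[{"linear":[0.015,-0.002,-0.001],"twist":[0,0,0],"fingers":-1},{"linear":[0.03,-0.003,-0.002],"twist":[0,0,0],"fingers":-1},{"linear":[0.045,-0.003,-0.002],"twist":[0,0,0],"fingers":-1},{"linear":[0.052,-0.003,-0.002],"twist":[0,0,0],"fingers":-1},{"linear":[0.052,-0.003,-0.002],"twist":[0,0,0],"fingers":-1}]'
python3 - <<'E'
from h import *
for i in range(3): go([.4612,.2395,.027],71.4); cloud("wrist","w2")
_,P=cloud("scene","s2")
E
```

```text
time: 2.62
position: [0.4623, 0.2398, 0.0285]
tool_rot: [-0.966, 1.346, 0.966]
ft_force: [-0.4, -0.0, 0.5]
grip_width: 1.005
linear [ 0.0015  0.0009 -0.0006] twist [-0.07  0.02 -0.01]
linear [ 0.0022  0.0014 -0.0009] twist [-0.09  0.07  0.03]
linear [ 0.0026  0.0017 -0.0011] twist [-0.1   0.11  0.07]
```

View pics/w2.png

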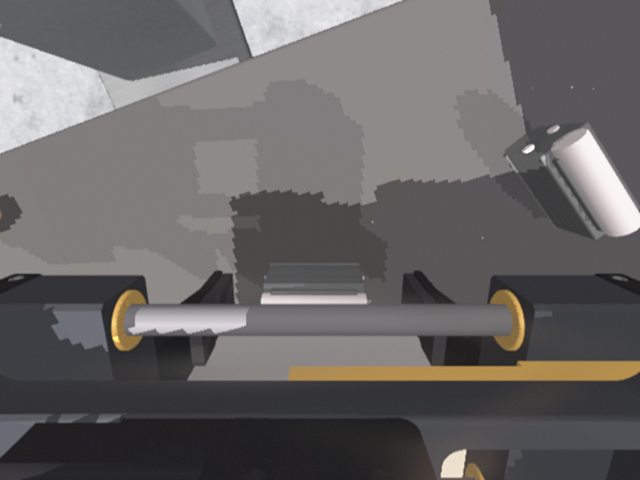

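View pics/s2.png

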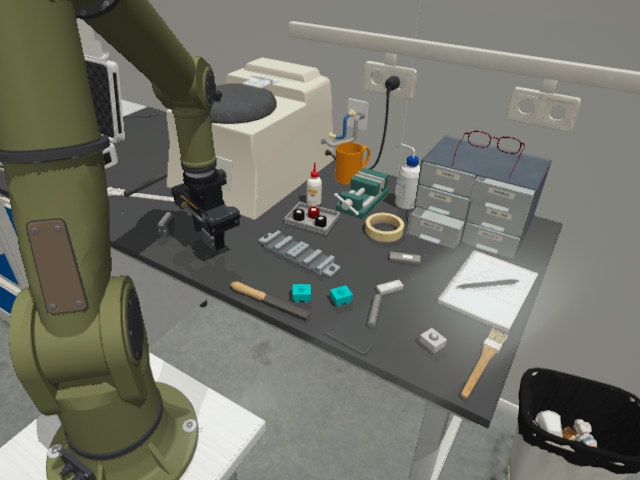

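The support sits between the fingers (wrist view ~ (315,285)), so I'll grip it.

```bash
python3 -m creep '[{"linear":[0.002,0.001,-0.001],"twist":[0,0,0],"fingers":0},{"linear":[0.002,0.001,-0.001],"twist":[0,0,0],"fingers":0.3},{"linear":[0.002,0.001,-0.001],"twist":[0,0,0],"fingers":1},{"linear":[0.002,0.001,-0.001],"twist":[0,0,0],"fingers":1},{"linear":[0.002,0.001,-0.001],"twist":[0,0,0],"fingers":1},{"linear":[0.002,0.001,-0.001],"twist":[0,0,0],"fingers":1},{"linear":[0.002,0.001,-0.001],"twist":[0,0,0],"fingers":1},{"linear":[0.002,0.001,-0.001],"twist":[0,0,0],"fingers":1}]' 25
python3 - <<'E'
from h import *
p,r=pose();print(p)
_,P=cloud("scene"); print(rect(P,(.4624,.238),.04,.02,.06))
E
```

```text
time: 3.48
position: [0.4612, 0.2383, 0.0261]
tool_rot: [-0.965, 1.346, 0.965]
ft_force: [-0.1, -0.0, -0.2]
grip_width: 0.546
[0.4612245  0.23834865 0.02608536]
{'c': array([461.5, 238. ]), 'L': 70.9, 'W': 23.9, 'ang': 71.9, 'z95': np.float64(44.2), 'zmed': np.float64(33.1), 'n': 185, 'px': array([209., 237.])}
```

```bash
python3 -m creep '[{"linear":[-0.02,0,0],"twist":[0,0,0],"fingers":1},{"linear":[-0.05,0,0],"twist":[0,0,0],"fingers":1},{"linear":[-0.08,0,0],"twist":[0,0,0],"fingers":1},{"linear":[-0.1,0,0],"twist":[0,0,0],"fingers":1},{"linear":[-0.1,0,0],"twist":[0,0,0],"fingers":1}]'
python3 - <<'E'
from h import *
go([.5406,.0139,.125],-5.6)
E
```

```text
time: 3.95
position: [0.4637, 0.2397, 0.1304]
tool_rot: [-0.964, 1.338, 0.964]
ft_force: [0.5, 0.5, -2.8]
grip_width: 0.552
linear [ 0.0048 -0.1454 -0.1891] twist [ 7.685e+01  4.900e-01 -2.000e-02]
```

```bash
python3 -m creep '[{"linear":[0,-0.012,-0.016],"twist":[6.4,0,0],"fingers":1},{"linear":[0,-0.024,-0.032],"twist":[12.8,0,0],"fingers":1},{"linear":[0,-0.036,-0.047],"twist":[19.2,0,0],"fingers":1},{"linear":[0,-0.048,-0.063],"twist":[25.6,0,0],"fingers":1},{"linear":[0,-0.06,-0.079],"twist":[32,0,0],"fingers":1},{"linear":[0,-0.073,-0.095],"twist":[38.4,0,0],"fingers":1},{"linear":[0,-0.085,-0.11],"twist":[44.8,0,0],"fingers":1},{"linear":[0,-0.097,-0.126],"twist":[51.2,0,0],"fingers":1}]'
python3 - <<'E'
from h import *
go([.5406,.0139,.125],-5.6)
E
```

```text
time: 4.62
position: [0.5117, 0.0866, 0.1243]
tool_rot: [-0.271, 1.556, 0.27]
ft_force: [-0.1, -0.3, -2.0]
grip_width: 0.55
linear [-0.0007 -0.0782  0.0027] twist [25.34 -0.14  0.03]
```

```bash
python3 -m creep '[{"linear":[0,-0.015,0.001],"twist":[6.4,0,0],"fingers":1},{"linear":[0,-0.03,0.001],"twist":[12.8,0,0],"fingers":1},{"linear":[0,-0.045,0.002],"twist":[19,0,0],"fingers":1},{"linear":[0,-0.06,0.002],"twist":[24.5,0,0],"fingers":1},{"linear":[0,-0.074,0.003],"twist":[25.3,0,0],"fingers":1},{"linear":[0,-0.077,0.003],"twist":[25.3,0,0],"fingers":1},{"linear":[0,-0.077,0.003],"twist":[25.3,0,0],"fingers":1},{"linear":[0,-0.077,0.003],"twist":[25.3,0,0],"fingers":1}]'
python3 - <<'E'
from h import *
go([.5406,.0139,.125],-5.6)
_,P=cloud("wrist","w3")
_,P=cloud("scene","s3")
go([.5406,.0139,.125],-5.6)
E
```

```text
time: 5.28
position: [0.5412, 0.0171, 0.1254]
tool_rot: [0.071, 1.571, -0.07]
ft_force: [-0.2, 0.2, -2.7]
grip_width: 0.546
linear [ 0.0004 -0.0033 -0.0003] twist [ 0.46 -0.07 -0.02]
linear [ 0.0007 -0.0039 -0.0004] twist [ 0.51 -0.05 -0.03]
```

View pics/w3.png

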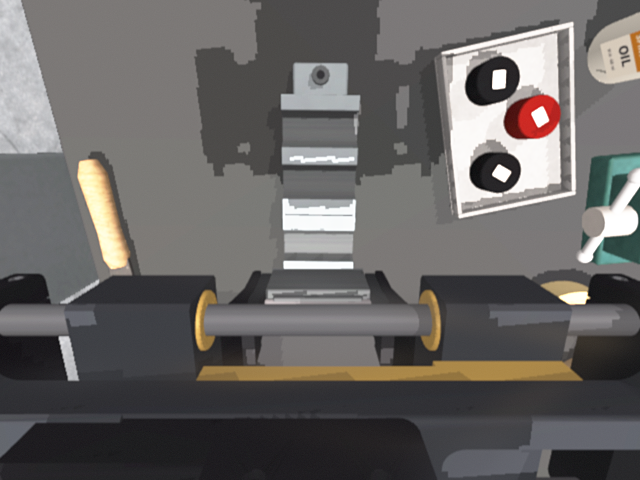

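```bash
python3 - <<'E'
import cv2
i=cv2.imread("pics/s3.png"); cv2.imwrite("pics/s3c.png",cv2.resize(i[160:320,200:400],None,fx=4,fy=3.75,interpolation=cv2.INTER_CUBIC)[:600,:800])
E
```

```text
(no output)
```

View pics/s3c.png

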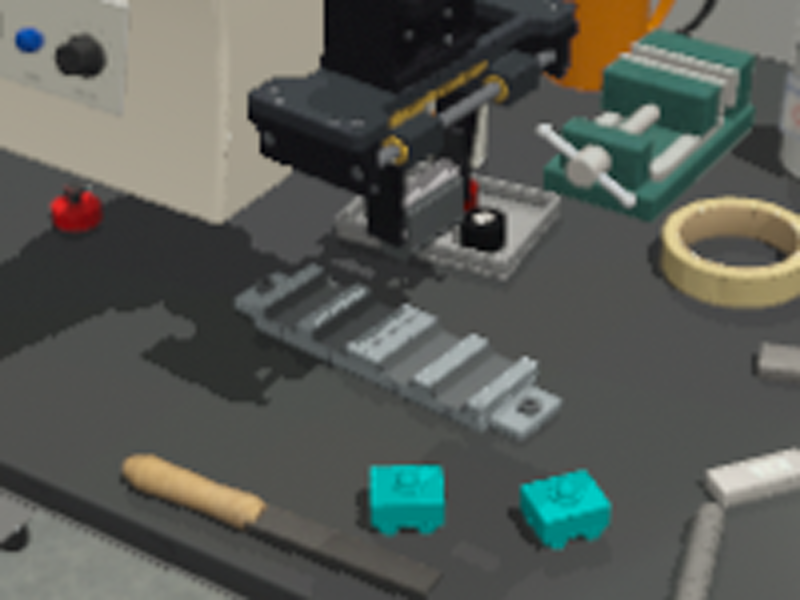

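```bash
cat >> h.py <<'E'
def base_frame(P,c=(.543,.0388),ang=84.4):
    a=np.radians(ang); ey=np.array([np.cos(a),np.sin(a)]); ex=np.array([np.sin(a),-np.cos(a)])
    d=P[...,:2]-np.array(c); return np.stack([d@ex,d@ey,P[...,2]],-1)
E
python3 - <<'E'
from h import *
p,P=cloud("wrist"); go([.5406,.0139,.125],-5.6)
B=base_frame(P)*1000
m=(abs(B[...,0])<45)&(B[...,2]>8)&(B[...,2]<35)&(abs(B[...,1])<130)
print("ymax",np.percentile(B[m][:,1],[99,99.8]))
for y in range(20,86,8):
    q=B[m&(abs(B[...,1]-y)<2)&(B[...,2]>8)]
    print(y,len(q),q[:,0].min().round(1),q[:,0].max().round(1),np.median(q[:,2]).round(1)) if len(q) else 0
# profile along y at x~0
q=B[m&(abs(B[...,0])<8)]
for y in range(20,110,2):
    k=q[abs(q[:,1]-y)<1]; print((y,np.median(k[:,2]).round(1)) if len(k) else '',end=' ')
m=(abs(B[...,0])<40)&(B[...,2]>85)&(B[...,2]<150)&(abs(B[...,1]+25)<25)
q=B[m]; print("\nheld",np.percentile(q,[2,50,98],axis=0).round(1),len(q))
_,P=cloud("scene"); B=base_frame(P)*1000
m=(abs(B[...,0])<24)&(B[...,2]>95)&(B[...,2]<143)&(abs(B[...,1]+25)<25)
q=B[m]; print("\nheld",np.percentile(q,[2,50,98],axis=0).round(1),len(q))
E
```

```text
linear [ 0.0008 -0.0039 -0.0005] twist [ 0.5  -0.03 -0.03]
ymax [106.30344633 107.82979653]
20 371 -27.6 27.9 13.5
28 380 -27.4 27.5 13.5
36 367 -27.3 27.8 19.3
44 426 -27.1 28.5 21.3
52 425 -27.4 27.8 17.7
60 418 -26.8 27.9 13.4
68 414 -27.6 28.2 13.4
76 480 -27.2 27.8 21.1
84 424 -27.2 28.2 21.2
(20, np.float64(13.4)) (22, np.float64(13.7)) (24, np.float64(13.6)) (26, np.float64(13.5)) (28, np.float64(13.6)) (30, np.float64(13.6)) (32, np.float64(13.7)) (34, np.float64(15.8)) (36, np.float64(19.0)) (38, np.float64(21.4)) (40, np.float64(21.3)) (42, np.float64(21.2)) (44, np.float64(21.4)) (46, np.float64(21.2)) (48, np.float64(21.3)) (50, np.float64(20.5)) (52, np.float64(17.6)) (54, np.float64(14.5)) (56, np.float64(13.5)) (58, np.float64(13.4)) (60, np.float64(13.6)) (62, np.float64(13.5)) (64, np.float64(13.4)) (66, np.float64(13.5)) (68, np.float64(13.5)) (70, np.float64(13.4)) (72, np.float64(15.8)) (74, np.float64(19.3)) (76, np.float64(21.2)) (78, np.float64(21.3)) (80, np.float64(21.4)) (82, np.float64(21.2)) (84, np.float64(21.3)) (86, np.float64(20.1)) (88, np.float64(10.2)) (90, np.float64(10.2)) (92, np.float64(10.4)) (94, np.float64(10.8)) (96, np.float64(14.5)) (98, np.float64(15.0)) (100, np.float64(15.0)) (102, np.float64(15.0)) (104, np.float64(14.1)) (106, np.float64(10.4)) (108, np.float64(9.7)) 
held [[-32.  -16.5 109.7]
 [ -0.3 -11.9 134. ]
 [ 31.6  -9.6 148.1]] 4880

held [[-23.4 -35.4 101.8]
 [ -2.4 -32.6 126.1]
 [ 22.5 -17.4 142.3]] 259
```

```bash
python3 -m creep '[{"linear":[0,-0.003,0],"twist":[0.4,0,0],"fingers":1},{"linear":[0.015,-0.0037,0],"twist":[0.4,0,0],"fingers":1},{"linear":[0.03,-0.0037,0],"twist":[0.4,0,0],"fingers":1},{"linear":[0.045,-0.0037,0],"twist":[0.4,0,0],"fingers":1},{"linear":[0.06,-0.0037,0],"twist":[0.4,0,0],"fingers":1},{"linear":[0.068,-0.0037,0],"twist":[0.4,0,0],"fingers":1},{"linear":[0.068,-0.0037,0],"twist":[0.4,0,0],"fingers":1},{"linear":[0.068,-0.0037,0],"twist":[0.4,0,0],"fingers":1}]'
python3 - <<'E'
from h import *
_,P=cloud("scene","s4"); go([.5406,.0139,.038],-5.6)
B=base_frame(P)*1000
m=(abs(B[...,0])<24)&(B[...,2]>35)&(B[...,2]<75)&(abs(B[...,1]+25)<25)
q=B[m]; print("\nheld",np.percentile(q,[2,50,98],axis=0).round(1),len(q))
E
```

```text
time: 6.15
position: [0.5413, 0.0128, 0.0581]
tool_rot: [0.077, 1.57, -0.077]
ft_force: [0.6, 0.1, -2.7]
grip_width: 0.55
linear [ 0.0207  0.001  -0.0015] twist [-0.04  0.06 -0.01]

held [[-23.1 -40.2  37.3]
 [ -2.5 -37.7  59.9]
 [ 22.4 -24.6  74.2]] 219
```

```bash
python3 -m creep '[{"linear":[0.005,0.001,-0.001],"twist":[0,0,0],"fingers":1},{"linear":[0.01,0.001,-0.001],"twist":[0,0,0],"fingers":1},{"linear":[0.015,0.001,-0.001],"twist":[0,0,0],"fingers":1},{"linear":[0.018,0.001,-0.001],"twist":[0,0,0],"fingers":1},{"linear":[0.02,0.001,-0.001],"twist":[0,0,0],"fingers":1},{"linear":[0.02,0.001,-0.001],"twist":[0,0,0],"fingers":1},{"linear":[0.02,0.001,-0.001],"twist":[0,0,0],"fingers":1}]'
python3 - <<'E'
from h import *
_,P=cloud("scene","s5"); go([.5406,.0139,.038],-5.6); print(readout.get_state()["ft_force"])
B=base_frame(P)*1000
m=(abs(B[...,0])<24)&(B[...,2]>25)&(B[...,2]<58)&(abs(B[...,1]+25)<25)
q=B[m]; print("\nheld",np.percentile(q,[2,50,98],axis=0).round(1),len(q))
E
```

```text
time: 6.78
position: [0.5405, 0.0143, 0.0381]
tool_rot: [0.078, 1.57, -0.077]
ft_force: [-1.2, 2.0, -0.3]
grip_width: 0.55
linear [ 0.0001 -0.0005  0.0001] twist [-0.03 -0.01 -0.04]
[-1.25957207  0.84032512 -0.08529966]

held [[-23.3 -38.6  25.9]
 [ -0.9 -35.4  46.2]
 [ 23.4 -23.5  57.3]] 215
```

```bash
python3 -m creep '[{"linear":[0,0,0],"twist":[0,0,0],"fingers":-0.5},{"linear":[0,0,0],"twist":[0,0,0],"fingers":-0.5},{"linear":[0,0,0],"twist":[0,0,0],"fingers":-0.5},{"linear":[-0.015,0,0],"twist":[0,0,0],"fingers":-0.5},{"linear":[-0.04,0,0],"twist":[0,0,0],"fingers":-0.5},{"linear":[-0.08,0,0],"twist":[0,0,0],"fingers":-0.8},{"linear":[-0.11,0,0],"twist":[0,0,0],"fingers":-1},{"linear":[-0.11,0,0],"twist":[0,0,0],"fingers":-1}]'
python3 - <<'E'
from h import *
_,P=cloud("scene","s6")
B=base_frame(P)*1000
m=(abs(B[...,0])<30)&(B[...,2]>25)&(B[...,2]<65)&(abs(B[...,1]+25)<25)
q=B[m]; print("\nplaced",np.percentile(q,[2,50,98],axis=0).round(1),len(q))
go([.4464,.3685,.16],21.9)
E
```

```text
time: 7.5
position: [0.545, 0.0135, 0.1548]
tool_rot: [0.08, 1.558, -0.076]
ft_force: [1.4, 0.6, 0.0]
grip_width: 0.892

placed [[-24.7 -38.6  26.1]
 [ -7.8 -33.2  46.1]
 [ 24.1 -16.1  57.9]] 298
linear [-0.0082  0.3435 -0.1315] twist [-27.56   0.47  -0.04]
```

```bash
python3 -m creep '[{"linear":[0,0.01,-0.035],"twist":[0,0,0],"fingers":-1},{"linear":[0,0.03,-0.07],"twist":[-3,0,0],"fingers":-1},{"linear":[0,0.06,-0.1],"twist":[-6,0,0],"fingers":-1},{"linear":[0,0.095,-0.12],"twist":[-10,0,0],"fingers":-1},{"linear":[0,0.13,-0.13],"twist":[-14,0,0],"fingers":-1},{"linear":[0,0.17,-0.132],"twist":[-18,0,0],"fingers":-1},{"linear":[-0.005,0.21,-0.132],"twist":[-22,0,0],"fingers":-1},{"linear":[-0.008,0.25,-0.132],"twist":[-26,0,0],"fingers":-1}]'
python3 - <<'E'
from h import *
go([.4464,.3685,.16],21.9)
E
```

```text
time: 8.22
position: [0.4328, 0.2771, 0.1552]
tool_rot: [-0.282, 1.553, 0.282]
ft_force: [1.1, -0.3, 0.7]
grip_width: 1.002
linear [-0.0049  0.0808  0.0449] twist [-1.33 -0.06 -0.  ]
```

```bash
python3 -m creep '[{"linear":[0,0.025,0.01],"twist":[-0.5,0,0],"fingers":-1},{"linear":[-0.002,0.05,0.025],"twist":[-1.3,0,0],"fingers":-1},{"linear":[-0.005,0.07,0.038],"twist":[-1.3,0,0],"fingers":-1},{"linear":[-0.005,0.079,0.044],"twist":[-1.3,0,0],"fingers":-1},{"linear":[-0.005,0.079,0.044],"twist":[-1.3,0,0],"fingers":-1},{"linear":[-0.005,0.079,0.044],"twist":[-1.3,0,0],"fingers":-1}]'
python3 - <<'E'
from h import *
_,P=cloud("wrist","w7")
print(rect(P,(.4464,.3685),.04,.015,.06))
_,P=cloud("scene"); print(rect(P,(.4464,.3685),.04,.015,.06))
go([.4464,.3685,.026],21.9)
E
```

```text
time: 8.72
position: [0.4473, 0.3636, 0.1598]
tool_rot: [-0.298, 1.552, 0.294]
ft_force: [0.8, -0.4, -0.0]
grip_width: 0.999
{'c': array([446.5, 369. ]), 'L': 47.9, 'W': 22.3, 'ang': 21.5, 'z95': np.float64(45.7), 'zmed': np.float64(41.1), 'n': 1728, 'px': array([320., 226.])}
{'c': array([447.7, 368.2]), 'L': 54.8, 'W': 24.3, 'ang': 22.7, 'z95': np.float64(44.9), 'zmed': np.float64(34.4), 'n': 235, 'px': array([166., 222.])}
linear [0.1344 0.0061 0.0011] twist [-0.38 -0.08  0.07]
```

View pics/w7.png

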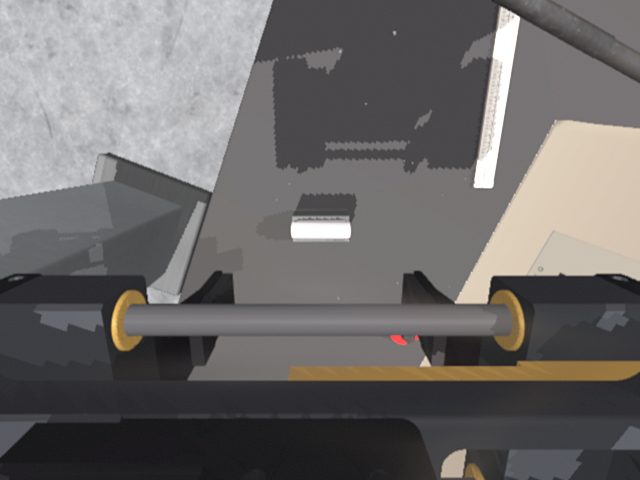

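Wrist and top agree on support a, which is at wrist (320,226). Descending.

```bash
python3 -m creep '[{"linear":[0.03,0.005,0.001],"twist":[0,0,0],"fingers":-1},{"linear":[0.06,0.006,0.001],"twist":[0,0,0],"fingers":-1},{"linear":[0.085,0.006,0.001],"twist":[0,0,0],"fingers":-1},{"linear":[0.105,0.006,0.001],"twist":[0,0,0],"fingers":-1},{"linear":[0.12,0.006,0.001],"twist":[0,0,0],"fingers":-1},{"linear":[0.132,0.006,0.001],"twist":[0,0,0],"fingers":-1},{"linear":[0.132,0.006,0.001],"twist":[0,0,0],"fingers":-1},{"linear":[0.132,0.006,0.001],"twist":[0,0,0],"fingers":-1}]'
python3 - <<'E'
from h import *
go([.4464,.3685,.026],21.9)
E
```

```text
time: 9.48
position: [0.4464, 0.3699, 0.0291]
tool_rot: [-0.296, 1.551, 0.295]
ft_force: [0.4, 0.9, 0.2]
grip_width: 1.001
linear [ 0.0031 -0.0013 -0.0005] twist [-0.32 -0.03  0.03]
```

```bash
python3 -m creep '[{"linear":[0.003,-0.001,0],"twist":[0,0,0],"fingers":-1},{"linear":[0.003,-0.001,0],"twist":[0,0,0],"fingers":0.3},{"linear":[0.003,-0.001,0],"twist":[0,0,0],"fingers":1},{"linear":[0.003,-0.001,0],"twist":[0,0,0],"fingers":1},{"linear":[0.003,-0.001,0],"twist":[0,0,0],"fingers":1},{"linear":[0.003,-0.001,0],"twist":[0,0,0],"fingers":1},{"linear":[0.003,-0.001,0],"twist":[0,0,0],"fingers":1},{"linear":[0.003,-0.001,0],"twist":[0,0,0],"fingers":1}]' 25
python3 -m creep '[{"linear":[-0.02,0,0],"twist":[0,0,0],"fingers":1},{"linear":[-0.05,0,0],"twist":[0,0,0],"fingers":1},{"linear":[-0.08,0,0],"twist":[0,0,0],"fingers":1},{"linear":[-0.12,0,0],"twist":[0,0,0],"fingers":1},{"linear":[-0.13,0,0],"twist":[0,0,0],"fingers":1},{"linear":[-0.13,0,0],"twist":[0,0,0],"fingers":1}]'
python3 - <<'E'
from h import *
go([.5454,.0637,.15],-5.6)
E
```

```text
time: 10.15
position: [0.4466, 0.3702, 0.0262]
tool_rot: [-0.297, 1.55, 0.297]
ft_force: [3.9, 0.4, -0.8]
grip_width: 0.558
time: 10.65
position: [0.4484, 0.3716, 0.1596]
tool_rot: [-0.293, 1.545, 0.3]
ft_force: [1.0, -0.4, -2.9]
grip_width: 0.546
linear [ 0.0085 -0.322  -0.0235] twist [27.26  0.32 -0.25]
```

```bash
python3 -m creep '[{"linear":[0,-0.026,-0.018],"twist":[0,0,0],"fingers":1},{"linear":[0,-0.052,-0.036],"twist":[2,0,0],"fingers":1},{"linear":[0,-0.078,-0.054],"twist":[5,0,0],"fingers":1},{"linear":[0,-0.103,-0.071],"twist":[8,0,0],"fingers":1},{"linear":[0,-0.135,-0.08],"twist":[12,0,0],"fingers":1},{"linear":[0,-0.17,-0.086],"twist":[17,0,0],"fingers":1},{"linear":[0,-0.203,-0.09],"twist":[21,0,0],"fingers":1},{"linear":[0,-0.235,-0.083],"twist":[25,0,0],"fingers":1}]'
python3 - <<'E'
from h import *
go([.5454,.0637,.15],-5.6)
E
```

```text
time: 11.32
position: [0.4531, 0.1183, 0.1533]
tool_rot: [0.047, 1.576, -0.05]
ft_force: [0.8, 0.5, -3.0]
grip_width: 0.549
linear [ 0.0029 -0.0488  0.0955] twist [ 2.06 -0.31  0.1 ]
```

```bash
python3 -m creep '[{"linear":[0,-0.012,0.025],"twist":[1,0,0],"fingers":1},{"linear":[0,-0.024,0.05],"twist":[2,0,0],"fingers":1},{"linear":[0.002,-0.036,0.07],"twist":[2,0,0],"fingers":1},{"linear":[0.003,-0.044,0.085],"twist":[2,0,0],"fingers":1},{"linear":[0.003,-0.047,0.093],"twist":[2,0,0],"fingers":1},{"linear":[0.003,-0.047,0.094],"twist":[2,0,0],"fingers":1},{"linear":[0.003,-0.047,0.094],"twist":[2,0,0],"fingers":1},{"linear":[0.003,-0.047,0.094],"twist":[2,0,0],"fingers":1}]'
python3 - <<'E'
from h import *
go([.5454,.0637,.058],-5.6)
_,P=cloud("scene","s8"); B=base_frame(P)*1000
m=(abs(B[...,0])<24)&(B[...,2]>120)&(B[...,2]<170)&(abs(B[...,1]-25)<25)
q=B[m]; print("held",np.percentile(q,[2,50,98],axis=0).round(1),len(q))
p,r=pose(); print("tcp",base_frame(p)*1000)
E
```

```text
time: 11.98
position: [0.5458, 0.0697, 0.152]
tool_rot: [0.072, 1.572, -0.072]
ft_force: [0.6, -0.5, -2.5]
grip_width: 0.549
linear [ 0.094  -0.006   0.0004] twist [ 0.34 -0.14 -0.  ]
held [[-23.6  18.  127.8]
 [ -3.   20.6 152.3]
 [ 22.8  34.1 169.7]] 280
tcp [-3.09085851e-02  3.11100713e+01  1.52465185e+02]
```

```bash
python3 -m creep '[{"linear":[0.01,-0.005,0],"twist":[0.3,0,0],"fingers":1},{"linear":[0.03,-0.0068,0],"twist":[0.3,0,0],"fingers":1},{"linear":[0.055,-0.0068,0],"twist":[0.3,0,0],"fingers":1},{"linear":[0.075,-0.0068,0],"twist":[0.3,0,0],"fingers":1},{"linear":[0.09,-0.0068,0],"twist":[0.3,0,0],"fingers":1},{"linear":[0.094,-0.0068,0],"twist":[0.3,0,0],"fingers":1},{"linear":[0.094,-0.0068,0],"twist":[0.3,0,0],"fingers":1},{"linear":[0.094,-0.0068,0],"twist":[0.3,0,0],"fingers":1}]'
python3 - <<'E'
from h import *
go([.5454,.0637,.038],-5.6)
_,P=cloud("scene","s9"); B=base_frame(P)*1000
m=(abs(B[...,0])<24)&(B[...,2]>35)&(B[...,2]<75)&(abs(B[...,1]-25)<20)
q=B[m]; print("held",np.percentile(q,[2,50,98],axis=0).round(1),len(q))
m=(abs(B[...,0])<24)&(B[...,2]>62)&(B[...,2]<75)&(abs(B[...,1]-25)<20)
q=B[m]; print("held",np.percentile(q,[2,50,98],axis=0).round(1),len(q))
p,r=pose(); print("tcp",base_frame(p)*1000)
E
```

```text
time: 12.7
position: [0.5468, 0.0619, 0.0595]
tool_rot: [0.077, 1.569, -0.077]
ft_force: [0.1, -0.2, -1.6]
grip_width: 0.552
linear [ 0.0215  0.0016 -0.0015] twist [-0.03  0.03 -0.02]
held [[-23.3   9.9  36.3]
 [ -2.8  12.9  58.7]
 [ 23.2  27.6  74.7]] 219
held [[-22.6  10.4  62.3]
 [ -2.2  13.3  69.3]
 [ 23.3  19.8  74.9]] 94
tcp [ 2.10519834 23.51207438 60.10362091]
```

```bash
python3 -m creep '[{"linear":[0.005,0.0006,-0.001],"twist":[0,0,0],"fingers":1},{"linear":[0.01,0.0006,-0.001],"twist":[0,0,0],"fingers":1},{"linear":[0.015,0.0006,-0.001],"twist":[0,0,0],"fingers":1},{"linear":[0.018,0.0006,-0.001],"twist":[0,0,0],"fingers":1},{"linear":[0.021,0.0006,-0.001],"twist":[0,0,0],"fingers":1},{"linear":[0.021,0.0006,-0.001],"twist":[0,0,0],"fingers":1},{"linear":[0.021,0.0006,-0.001],"twist":[0,0,0],"fingers":1}]'
python3 - <<'E'
from h import *
go([.5454,.0637,.038],-5.6)
print(readout.get_state()["ft_force"])
E
```

```text
time: 13.33
position: [0.5458, 0.0632, 0.0382]
tool_rot: [0.078, 1.569, -0.076]
ft_force: [-1.7, 1.4, -0.9]
grip_width: 0.551
linear [ 0.0002  0.0004 -0.0004] twist [-0.03 -0.   -0.05]
[-1.68692114  1.44646364 -0.8572809 ]
```

```bash
python3 -m creep '[{"linear":[0,0,0],"twist":[0,0,0],"fingers":-0.5},{"linear":[0,0,0],"twist":[0,0,0],"fingers":-0.5},{"linear":[0,0,0],"twist":[0,0,0],"fingers":-0.5},{"linear":[-0.015,0,0],"twist":[0,0,0],"fingers":-0.5},{"linear":[-0.04,0,0],"twist":[0,0,0],"fingers":-0.5},{"linear":[-0.08,0,0],"twist":[0,0,0],"fingers":-0.8},{"linear":[-0.12,-0.02,0],"twist":[0,0,0],"fingers":-1},{"linear":[-0.14,-0.04,0],"twist":[0,0,0],"fingers":-1}]'
python3 - <<'E'
from h import *
go([.6625,-.1808,.18],21.9)
E
```

```text
time: 14.0
position: [0.5436, 0.0236, 0.1821]
tool_rot: [0.076, 1.564, -0.074]
ft_force: [0.6, -0.2, 1.0]
grip_width: 0.897
linear [ 0.0025 -0.1922  0.1379] twist [-27.37   0.31  -0.03]
```

```bash
python3 - <<'E'
from h import *
_,T=cloud("top","t10"); _,S=cloud("scene")
for n,P in (("top",T),("scene",S)):
    print(n,rect(P,(.6625,-.1808),.06,.005))
    for y in np.arange(-.32,-.05,.02):
        q=P[(abs(P[...,1]-y)<.01)&(P[...,0]>.6)&(P[...,0]<.95)&(P[...,2]>.05)]
        print(round(y,2),len(q),q[:,0].min().round(3) if len(q) else '',np.percentile(q[:,2],95).round(3) if len(q) else '')
    for y in np.arange(-.32,-.0,.02):
        q=P[(abs(P[...,1]-y)<.01)&(P[...,0]>.60)&(P[...,0]<.8)&(P[...,2]>.015)&(P[...,2]<.05)]
        print(round(y,2),len(q),q[:,0].min().round(3) if len(q) else '',end=' ')
E
```

```text
top {'c': array([ 663.2, -180.7]), 'L': 70.1, 'W': 24.2, 'ang': -69.2, 'z95': np.float64(13.3), 'zmed': np.float64(10.4), 'n': 327, 'px': array([418., 195.])}
-0.32 1134 0.767 0.194
-0.3 1050 0.776 0.193
-0.28 1090 0.779 0.194
-0.26 1046 0.762 0.194
-0.24 1002 0.762 0.194
-0.22 1042 0.762 0.194
-0.2 1129 0.762 0.222
-0.18 1031 0.762 0.193
-0.16 1002 0.762 0.193
-0.14 1214 0.763 0.192
-0.12 31 0.881 0.113
-0.1 276 0.868 0.142
-0.08 403 0.863 0.161
-0.06 254 0.871 0.163
-0.32 121 0.61 -0.3 64 0.601 -0.28 42 0.797 -0.26 82 0.762 -0.24 44 0.762 -0.22 60 0.749 -0.2 66 0.75 -0.18 57 0.674 -0.16 40 0.762 -0.14 96 0.722 -0.12 145 0.702 -0.1 100 0.696 -0.08 98 0.697 -0.06 135 0.702 -0.04 52 0.72 -0.02 98 0.746 scene {'c': array([ 667.7, -180.1]), 'L': 69.7, 'W': 35.4, 'ang': -69.2, 'z95': np.float64(13.1), 'zmed': np.float64(10.2), 'n': 247, 'px': array([405., 257.])}
-0.32 796 0.766 0.193
-0.3 754 0.77 0.192
-0.28 771 0.776 0.194
-0.26 743 0.762 0.193
-0.24 708 0.761 0.192
-0.22 719 0.76 0.193
-0.2 701 0.761 0.217
-0.18 633 0.761 0.192
-0.16 638 0.762 0.192
-0.14 342 0.762 0.192
-0.12 22 0.879 0.102
-0.1 304 0.867 0.141
-0.08 273 0.863 0.156
-0.06 107 0.869 0.163
-0.32 89 0.609 -0.3 59 0.604 -0.28 37 0.796 -0.26 124 0.761 -0.24 100 0.755 -0.22 123 0.748 -0.2 112 0.749 -0.18 102 0.756 -0.16 97 0.66 -0.14 76 0.718 -0.12 105 0.702 -0.1 88 0.697 -0.08 87 0.696 -0.06 107 0.705 -0.04 27 0.723 -0.02 83 0.741
```

View pics/t10.png

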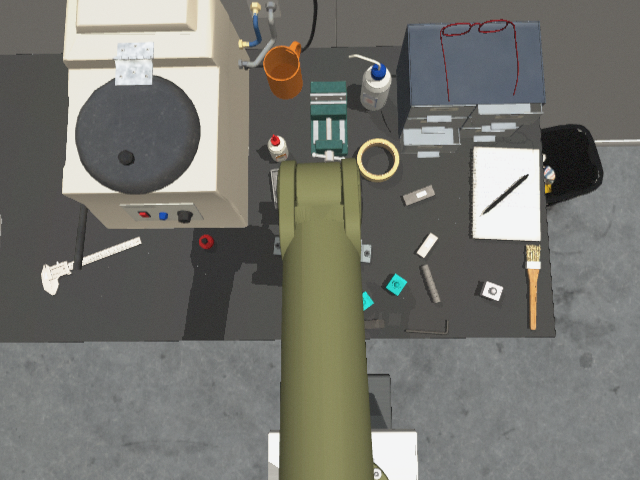

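```bash
python3 - <<'E'
from h import *
go([.663,-.1808,.18],-69.2)
print(readout.get_state()["joint_positions"])
E
```

```text
linear [ 0.0044 -0.1855  0.1382] twist [63.22  0.45 -0.37]
[-0.61212638  0.12858546  0.57591863  1.80783925 -0.07443417  1.21699069
 -0.11924465]
```

```bash
python3 -m creep '[{"linear":[0,-0.02,0.012],"twist":[6.5,0,0],"fingers":-1},{"linear":[0,-0.04,0.026],"twist":[13,0,0],"fingers":-1},{"linear":[0,-0.06,0.04],"twist":[19.5,0,0],"fingers":-1},{"linear":[0,-0.08,0.056],"twist":[26,0,0],"fingers":-1},{"linear":[0,-0.1,0.072],"twist":[32.5,0,0],"fingers":-1},{"linear":[0,-0.12,0.088],"twist":[39,0,0],"fingers":-1},{"linear":[0,-0.14,0.104],"twist":[45.5,0,0],"fingers":-1},{"linear":[0,-0.16,0.118],"twist":[52,0,0],"fingers":-1}]'
python3 - <<'E'
from h import *
go([.663,-.1808,.16],-69.2)
E
```

```text
time: 14.77
position: [0.6441, -0.1485, 0.1767]
tool_rot: [0.788, 1.424, -0.788]
ft_force: [0.5, -0.9, 0.7]
grip_width: 0.993
linear [ 0.0167 -0.0011  0.0374] twist [11.27 -0.03  0.05]
```

```bash
python3 -m creep '[{"linear":[0.005,0,0.015],"twist":[6,0,0],"fingers":-1},{"linear":[0.01,0,0.028],"twist":[11,0,0],"fingers":-1},{"linear":[0.0167,-0.001,0.035],"twist":[11.2,0,0],"fingers":-1},{"linear":[0.0167,-0.001,0.035],"twist":[11.2,0,0],"fingers":-1},{"linear":[0.0167,-0.001,0.035],"twist":[11.2,0,0],"fingers":-1},{"linear":[0.0167,-0.001,0.035],"twist":[11.2,0,0],"fingers":-1}]'
python3 - <<'E'
from h import *
_,P=cloud("wrist","w11")
print(rect(P,(.663,-.1808),.06,.005,.03))
_,P=cloud("top","t11"); 
B=base_frame(P)*1000
for s in (-25,25):
    m=(abs(B[...,0])<35)&(B[...,2]>30)&(B[...,2]<70)&(abs(B[...,1]-s)<22)
    q=B[m]; print("placed",np.percentile(q,[1,50,99],axis=0).round(1),len(q), rect(B/1000,(0,s/1000),.03,.03,.07))
go([.663,-.1808,.0145],-69.2)
E
```

```text
time: 15.27
position: [0.6612, -0.177, 0.1611]
tool_rot: [0.932, 1.363, -0.931]
ft_force: [0.5, 0.7, -0.2]
grip_width: 0.998
{'c': array([ 664.4, -181.7]), 'L': 69.4, 'W': 24.5, 'ang': -69.7, 'z95': np.float64(12.7), 'zmed': np.float64(11.5), 'n': 2024, 'px': array([324., 225.])}
placed [[-25.  -37.1  35.9]
 [ -2.1 -26.4  52.7]
 [ 22.  -15.2  59.1]] 239 {'c': array([ -1.7, -26.2]), 'L': 48.1, 'W': 22.3, 'ang': 0.4, 'z95': np.float64(57.9), 'zmed': np.float64(52.7), 'n': 239, 'px': array([333., 249.])}
placed [[-24.4  12.7  33. ]
 [ -2.   22.7  52.6]
 [ 22.4  34.8  60.3]] 245 {'c': array([-1.4, 23.8]), 'L': 48.1, 'W': 22.4, 'ang': -0.2, 'z95': np.float64(58.0), 'zmed': np.float64(52.6), 'n': 245, 'px': array([310., 247.])}
linear [ 0.1473 -0.0002  0.0042] twist [ 0.49 -0.04 -0.06]
```

View pics/w11.png

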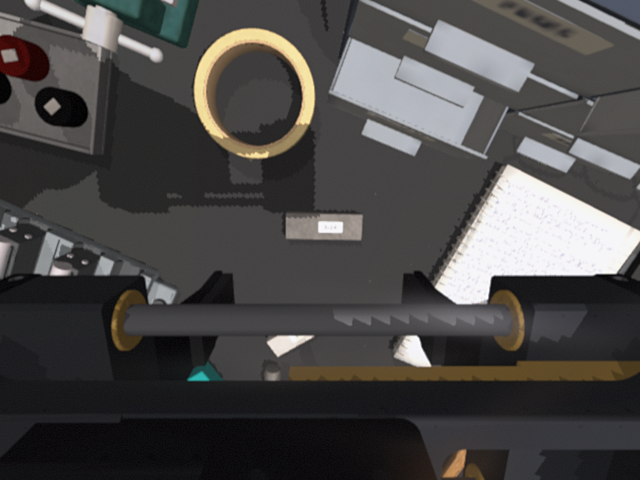

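View pics/t11.png

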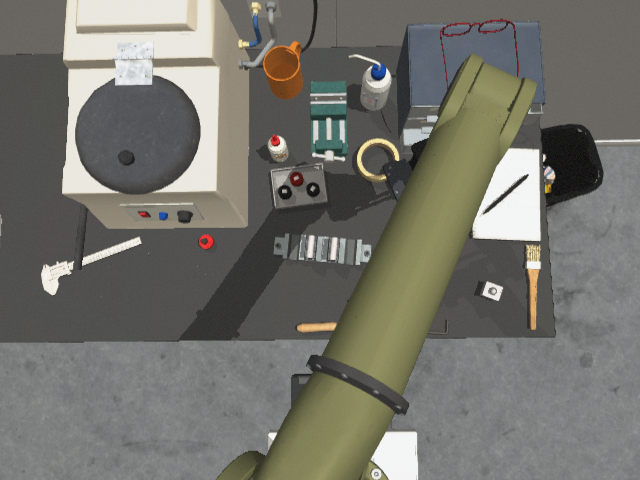

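```bash
python3 - <<'E'
import cv2
i=cv2.imread("pics/s6.png"); cv2.imwrite("pics/s6c.png",cv2.resize(i[60:300,150:410],None,fx=3,fy=2.5,interpolation=cv2.INTER_CUBIC)[:600,:800])
from h import *
p,P=cloud("scene","s12"); cv2.imwrite("pics/s12c.png",cv2.resize(cv2.imread("pics/s12.png")[60:300,300:560],None,fx=3,fy=2.5,interpolation=cv2.INTER_CUBIC))
E
```

```text
(no output)
```

View pics/s6c.png

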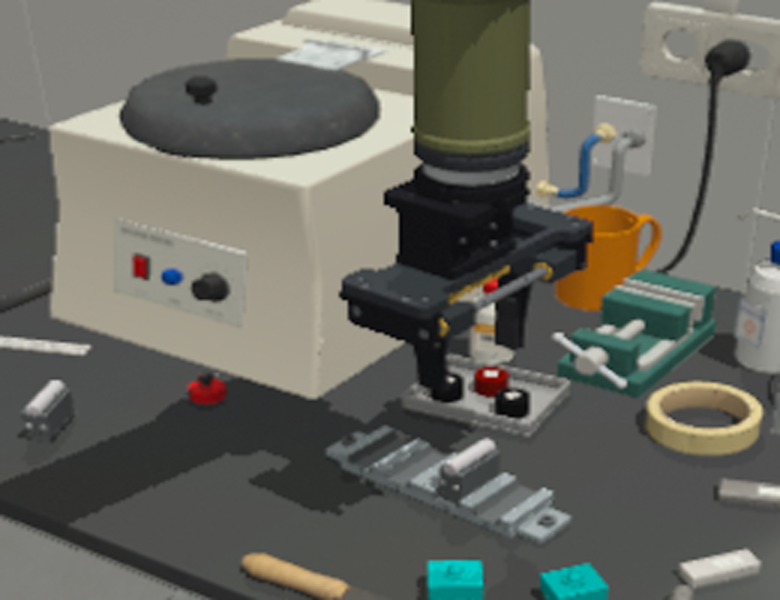

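View pics/s12c.png

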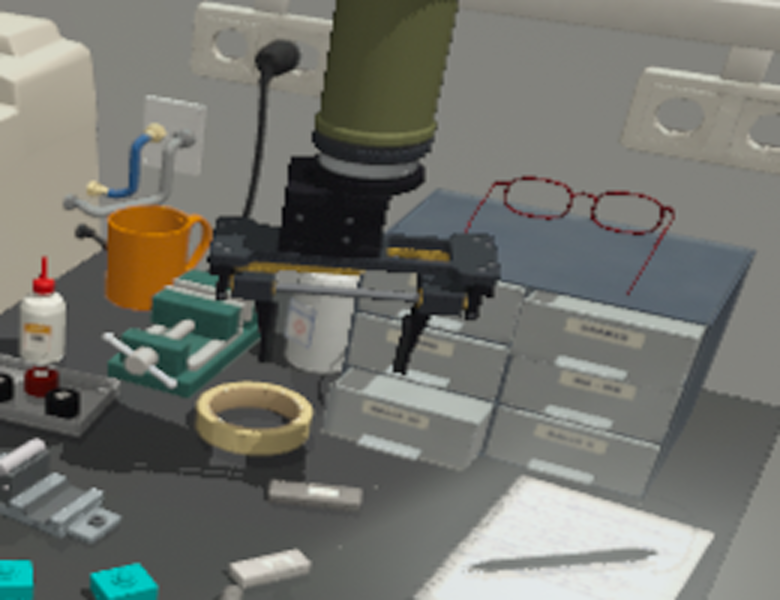

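The gripper is narrow in the direction of the drawers, so the descent is clear. The coupon is centred in wrist view at (324,225).

```bash
python3 -m creep '[{"linear":[0.03,0,0.003],"twist":[0,0,0],"fingers":-1},{"linear":[0.06,0,0.005],"twist":[0.3,0,0],"fingers":-1},{"linear":[0.09,0,0.005],"twist":[0.3,0,0],"fingers":-1},{"linear":[0.11,0,0.005],"twist":[0.3,0,0],"fingers":-1},{"linear":[0.125,0,0.005],"twist":[0.3,0,0],"fingers":-1},{"linear":[0.13,0,0.005],"twist":[0.3,0,0],"fingers":-1},{"linear":[0.13,0,0.005],"twist":[0.3,0,0],"fingers":-1},{"linear":[0.13,0,0.005],"twist":[0.3,0,0],"fingers":-1}]'
python3 - <<'E'
from h import *
go([.664,-.1813,.0145],-69.4)
E
```

```text
time: 16.08
position: [0.664, -0.183, 0.0326]
tool_rot: [0.937, 1.358, -0.936]
ft_force: [0.2, 0.3, 0.7]
grip_width: 1.002
linear [ 0.0181  0.0006 -0.0016] twist [ 0.28  0.06 -0.09]
```

```bash
python3 -m creep '[{"linear":[0.008,0,-0.001],"twist":[0,0,0],"fingers":-1},{"linear":[0.015,0,-0.001],"twist":[0,0,0],"fingers":-1},{"linear":[0.018,0,-0.001],"twist":[0,0,0],"fingers":-1},{"linear":[0.018,0,-0.001],"twist":[0,0,0],"fingers":-1},{"linear":[0.018,0,-0.001],"twist":[0,0,0],"fingers":-1}]'
python3 - <<'E'
from h import *
go([.664,-.1813,.0145],-69.4)
_,P=cloud("wrist","w13"); 
E
```

```text
time: 16.5
position: [0.6627, -0.1819, 0.0132]
tool_rot: [0.937, 1.36, -0.937]
ft_force: [0.7, 0.4, -0.0]
grip_width: 0.997
linear [-0.0013  0.0014 -0.0001] twist [ 0.26 -0.01  0.01]
```

View pics/w13.png

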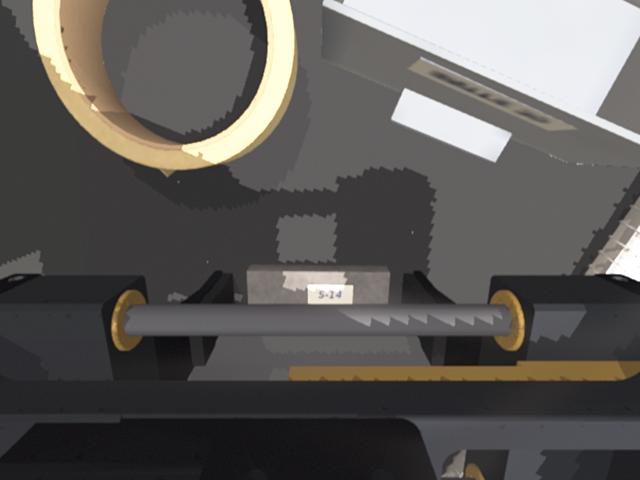

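The coupon lies between the jaws (columns 247–389). Gripping it.

```bash
python3 -m creep '[{"linear":[-0.001,0.001,0],"twist":[0,0,0],"fingers":-0.8},{"linear":[-0.001,0.001,0],"twist":[0,0,0],"fingers":-0.6},{"linear":[-0.001,0.001,0],"twist":[0,0,0],"fingers":0},{"linear":[-0.001,0.001,0],"twist":[0,0,0],"fingers":0.5},{"linear":[-0.001,0.001,0],"twist":[0,0,0],"fingers":1},{"linear":[-0.001,0.001,0],"twist":[0,0,0],"fingers":1},{"linear":[-0.001,0.001,0],"twist":[0,0,0],"fingers":1}]' 25
python3 -m creep '[{"linear":[-0.02,0,0],"twist":[0,0,0],"fingers":1},{"linear":[-0.05,0,0],"twist":[0,0,0],"fingers":1},{"linear":[-0.08,0,0],"twist":[0,0,0],"fingers":1},{"linear":[-0.12,0,0],"twist":[0,0,0],"fingers":1},{"linear":[-0.14,0,0],"twist":[0,0,0],"fingers":1},{"linear":[-0.14,0,0],"twist":[0,0,0],"fingers":1}]'
python3 - <<'E'
from h import *
go([.543,.0388,.15],84.4)
E
```

```text
time: 17.13
position: [0.6639, -0.1816, 0.0146]
tool_rot: [0.937, 1.359, -0.937]
ft_force: [0.3, -0.2, 1.7]
grip_width: 0.798
time: 17.63
position: [0.6664, -0.1831, 0.1604]
tool_rot: [0.939, 1.351, -0.933]
ft_force: [0.8, -1.0, -0.8]
grip_width: 0.798
linear [ 0.0088 -0.0365 -0.2514] twist [26.44  0.18 -0.5 ]
```

```bash
python3 -m creep '[{"linear":[0,-0.005,-0.03],"twist":[3,0,0],"fingers":1},{"linear":[0,-0.01,-0.065],"twist":[7,0,0],"fingers":1},{"linear":[0.002,-0.015,-0.1],"twist":[11,0,0],"fingers":1},{"linear":[0.004,-0.02,-0.135],"twist":[15,0,0],"fingers":1},{"linear":[0.006,-0.025,-0.17],"twist":[19,0,0],"fingers":1},{"linear":[0.008,-0.03,-0.205],"twist":[23,0,0],"fingers":1},{"linear":[0.008,-0.034,-0.235],"twist":[26,0,0],"fingers":1},{"linear":[0.008,-0.036,-0.249],"twist":[26.4,0,0],"fingers":1}]'
python3 -m creep '[{"linear":[0,0,0],"twist":[0,0,0],"fingers":1},{"linear":[0,0,0],"twist":[0,0,0],"fingers":1},{"linear":[0,0,0],"twist":[0,0,0],"fingers":1}]'
python3 - <<'E'
from h import *
_,P=cloud("scene","s14"); p,P2=cloud("wrist","w14")
B=base_frame(P2)*1000
for s in (-25,25):
    print(rect(B/1000,(0,s/1000),.03,.045,.07))
q=B[(B[...,2]>135)&(B[...,2]<160)&(abs(B[...,1])<30)&(abs(B[...,0])<40)]; print(np.percentile(q,[1,50,99],axis=0).round(1) if len(q) else '')
B=base_frame(P)*1000
q=B[(B[...,2]>132)&(B[...,2]<150)&(abs(B[...,1])<33)&(abs(B[...,0])<20)]; print(np.percentile(q,[1,50,99],axis=0).round(1) if len(q) else '',len(q))
p,r=pose(); print("tcp",base_frame(p)*1000)
go([.543,.0388,.15],84.4)
E
```

```text
time: 18.3
position: [0.5383, 0.0431, 0.1446]
tool_rot: [1.277, 1.168, -1.28]
ft_force: [-0.0, -0.9, -1.0]
grip_width: 0.799
time: 18.55
position: [0.5415, 0.0371, 0.1461]
tool_rot: [1.28, 1.161, -1.281]
ft_force: [-0.8, -0.7, -1.5]
grip_width: 0.8
{'c': array([  1.8, -26.8]), 'L': 44.0, 'W': 22.6, 'ang': 0.1, 'z95': np.float64(57.4), 'zmed': np.float64(54.1), 'n': 1618, 'px': array([349., 238.])}
{'c': array([ 2.4, 23.2]), 'L': 43.7, 'W': 22.5, 'ang': -0.1, 'z95': np.float64(57.5), 'zmed': np.float64(54.0), 'n': 1636, 'px': array([284., 237.])}
[[ -5.1 -29.4 135.4]
 [  4.4   0.  142.8]
 [ 11.4  29.4 144.3]]
[[-13.8 -31.5 132.6]
 [ -7.2   2.  141.7]
 [ 11.4  32.8 147.3]] 244
tcp [ -1.00861936  -2.46029525 146.21270873]
linear [-0.0038  0.001  -0.0025] twist [-0.09  0.06 -0.01]
```

View pics/w14.png

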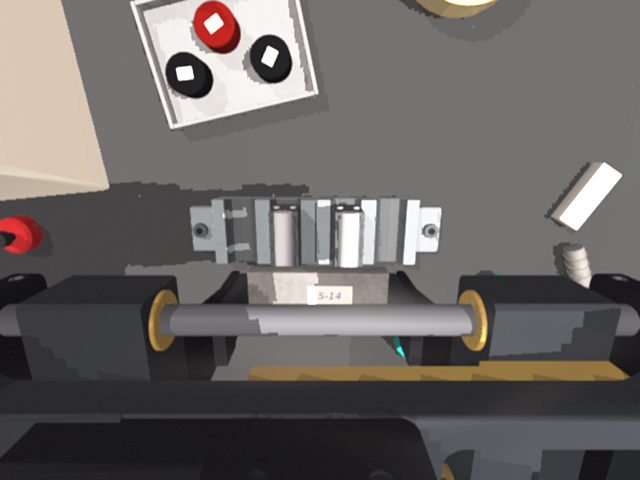

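View pics/s14.png

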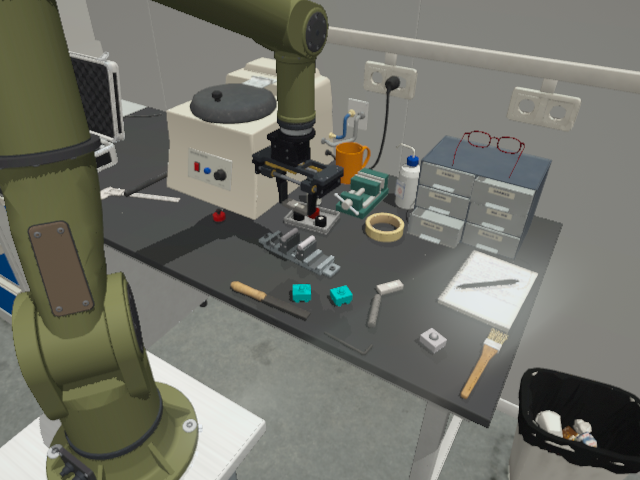

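```bash
python3 -m creep '[{"linear":[0.015,0.001,-0.002],"twist":[0,0,0],"fingers":1},{"linear":[0.03,0.001,-0.002],"twist":[0,0,0],"fingers":1},{"linear":[0.045,0.001,-0.002],"twist":[0,0,0],"fingers":1},{"linear":[0.058,0.001,-0.002],"twist":[0,0,0],"fingers":1},{"linear":[0.064,0.001,-0.002],"twist":[0,0,0],"fingers":1},{"linear":[0.064,0.001,-0.002],"twist":[0,0,0],"fingers":1},{"linear":[0.064,0.001,-0.002],"twist":[0,0,0],"fingers":1}]'
python3 - <<'E'
from h import *
cloud("scene"); go([.543,.0385,.0706],84.4)
E
```

```text
time: 19.23
position: [0.5428, 0.0395, 0.0824]
tool_rot: [1.28, 1.161, -1.281]
ft_force: [1.6, 0.2, -0.6]
grip_width: 0.8
linear [ 0.0123 -0.0002  0.0012] twist [ 0.02  0.   -0.06]
```

```bash
python3 -m creep '[{"linear":[0.004,0,0.001],"twist":[0,0,0],"fingers":1},{"linear":[0.007,0,0.001],"twist":[0,0,0],"fingers":1},{"linear":[0.01,0,0.001],"twist":[0,0,0],"fingers":1},{"linear":[0.0115,0,0.001],"twist":[0,0,0],"fingers":1},{"linear":[0.0115,0,0.001],"twist":[0,0,0],"fingers":1},{"linear":[0.0115,0,0.001],"twist":[0,0,0],"fingers":1}]'
python3 - <<'E'
from h import *
print(readout.get_state()["ft_force"]);cloud("scene"); go([.543,.0385,.0706],84.4);print(readout.get_state()["ft_force"])
E
```

```text
time: 19.78
position: [0.5425, 0.0392, 0.0709]
tool_rot: [1.28, 1.162, -1.28]
ft_force: [0.1, 0.1, -1.3]
grip_width: 0.797
[ 0.13254569  0.073684   -1.33099134]
linear [0.0003 0.0005 0.0007] twist [ 0.06 -0.   -0.  ]
[ 0.23124237 -0.12477031 -1.15066065]
```

```bash
python3 -m creep '[{"linear":[0.001,0,0],"twist":[0,0,0],"fingers":1},{"linear":[0.001,0,0],"twist":[0,0,0],"fingers":1},{"linear":[0.001,0,0],"twist":[0,0,0],"fingers":1}]'; python3 -m creep '[{"linear":[0.001,0,0],"twist":[0,0,0],"fingers":1},{"linear":[0.001,0,0],"twist":[0,0,0],"fingers":1},{"linear":[0.001,0,0],"twist":[0,0,0],"fingers":1}]'
python3 - <<'E'
from h import *
go([.543,.0385,.0706],84.4)
E
```

```text
time: 20.08
position: [0.5428, 0.0392, 0.0705]
tool_rot: [1.281, 1.162, -1.28]
ft_force: [-1.8, 0.4, 4.4]
grip_width: 0.799
time: 20.33
position: [0.5428, 0.0392, 0.0704]
tool_rot: [1.281, 1.163, -1.28]
ft_force: [-5.6, -0.0, 12.6]
grip_width: 0.793
linear [-0.0002  0.0002  0.0007] twist [ 0.05 -0.07  0.01]
```

```bash
python3 -m creep '[{"linear":[-0.0012,0,0],"twist":[0,0,0],"fingers":1},{"linear":[-0.0012,0,0],"twist":[0,0,0],"fingers":-0.7},{"linear":[-0.0012,0,0],"twist":[0,0,0],"fingers":-0.9},{"linear":[-0.0012,0,0],"twist":[0,0,0],"fingers":-0.9},{"linear":[-0.01,0,0],"twist":[0,0,0],"fingers":-0.9},{"linear":[-0.025,0,0],"twist":[0,0,0],"fingers":-0.9},{"linear":[-0.06,0,0],"twist":[0,0,0],"fingers":-1},{"linear":[-0.1,0,0],"twist":[0,0,0],"fingers":-1}]'
python3 -m creep '[{"linear":[0,-0.04,0],"twist":[0,0,0],"fingers":-1},{"linear":[-0.01,-0.08,0],"twist":[0,0,0],"fingers":-1},{"linear":[-0.01,-0.1,0],"twist":[0,0,0],"fingers":-1},{"linear":[-0.01,-0.1,0],"twist":[0,0,0],"fingers":-1}]'
python3 - <<'E'
from h import *
_,P=cloud("wrist","w15")
B=base_frame(P); print(rect(B,(0,0),.05,.059,.08))
_,P=cloud("scene","s15"); B=base_frame(P); print(rect(B,(0,0),.05,.059,.08))
go([.4456,-.3291,.15],-22.2); go([.4456,-.3291,.15],67.8)
E
```

```text
time: 21.0
position: [0.5408, 0.0387, 0.1686]
tool_rot: [1.277, 1.163, -1.285]
ft_force: [0.6, 0.6, 0.4]
grip_width: 0.984
time: 21.33
position: [0.4397, 0.0499, 0.1794]
tool_rot: [1.282, 1.169, -1.277]
ft_force: [0.7, 0.6, -0.2]
grip_width: 1.002
{'c': array([2.2, 0.2]), 'L': 70.3, 'W': 24.2, 'ang': 89.5, 'z95': np.float64(68.8), 'zmed': np.float64(67.5), 'n': 3448, 'px': array([320., 100.])}
{'c': array([-0.1, -0.2]), 'L': 72.5, 'W': 27.2, 'ang': 89.2, 'z95': np.float64(68.7), 'zmed': np.float64(66.3), 'n': 265, 'px': array([297., 233.])}
linear [0.0284 0.0385 0.3766] twist [-73.28  -0.11  -0.19]
linear [0.0284 0.0385 0.3766] twist [16.72 -0.2  -0.05]
```

View pics/w15.png

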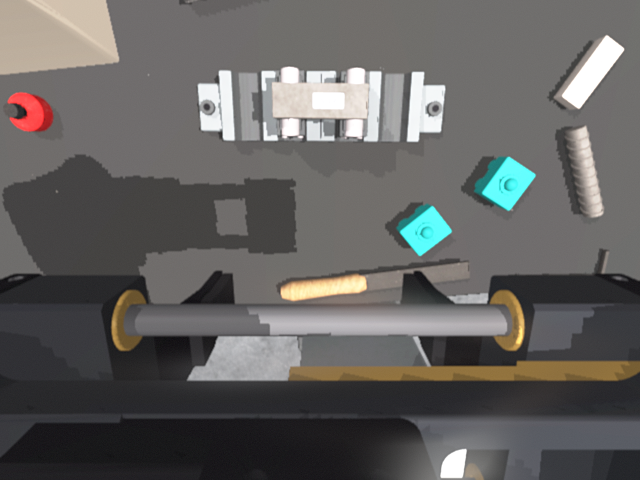

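The coupon lies centrally across both rollers (wrist view ~ (320,100)). The spreader is next.

```bash
python3 -m creep '[{"linear":[0,0,0.025],"twist":[0,0,0],"fingers":-1},{"linear":[0,0.005,0.06],"twist":[2,0,0],"fingers":-1},{"linear":[0.005,0.01,0.1],"twist":[4,0,0],"fingers":-1},{"linear":[0.01,0.015,0.14],"twist":[6,0,0],"fingers":-1},{"linear":[0.015,0.02,0.18],"twist":[8,0,0],"fingers":-1},{"linear":[0.02,0.025,0.22],"twist":[10,0,0],"fingers":-1},{"linear":[0.02,0.03,0.26],"twist":[13,0,0],"fingers":-1},{"linear":[0.02,0.034,0.3],"twist":[15,0,0],"fingers":-1}]'
python3 - <<'E'
from h import *
go([.4456,-.3291,.15],67.8)
E
```

```text
time: 22.1
position: [0.4491, -0.2556, 0.1594]
tool_rot: [1.468, 1.014, -1.468]
ft_force: [0.6, 0.8, 1.5]
grip_width: 1.0
linear [0.0095 0.0225 0.07  ] twist [ 1.6   0.11 -0.14]
```

```bash
python3 -m creep '[{"linear":[0.003,0.01,0.02],"twist":[1,0,0],"fingers":-1},{"linear":[0.006,0.018,0.045],"twist":[1.6,0,0],"fingers":-1},{"linear":[0.009,0.022,0.062],"twist":[1.6,0,0],"fingers":-1},{"linear":[0.009,0.022,0.069],"twist":[1.6,0,0],"fingers":-1},{"linear":[0.009,0.022,0.069],"twist":[1.6,0,0],"fingers":-1},{"linear":[0.009,0.022,0.069],"twist":[1.6,0,0],"fingers":-1},{"linear":[0.009,0.022,0.069],"twist":[1.6,0,0],"fingers":-1}]'
python3 - <<'E'
from h import *
_,P=cloud("wrist","w16")
print(rect(P,(.4456,-.3291),.04,.012,.06)); print(rect(P,(.4456,-.3291),.04,.02,.06))
_,P=cloud("scene","s16");print(rect(P,(.4456,-.3291),.04,.012,.06))
go([.4456,-.3291,.019],67.8)
E
```

```text
time: 22.68
position: [0.445, -0.3243, 0.1499]
tool_rot: [1.487, 1.002, -1.486]
ft_force: [-0.1, 0.2, 0.2]
grip_width: 0.999
{'c': array([ 446.4, -330.1]), 'L': 37.7, 'W': 32.3, 'ang': 67.5, 'z95': np.float64(31.1), 'zmed': np.float64(25.3), 'n': 1760, 'px': array([323., 229.])}
{'c': array([ 446.4, -330.1]), 'L': 37.7, 'W': 32.3, 'ang': 67.5, 'z95': np.float64(31.1), 'zmed': np.float64(25.4), 'n': 1689, 'px': array([323., 229.])}
{'c': array([ 446.7, -329.5]), 'L': 39.7, 'W': 34.7, 'ang': 70.6, 'z95': np.float64(30.2), 'zmed': np.float64(24.2), 'n': 371, 'px': array([433., 339.])}
linear [0.131  0.0022 0.0048] twist [ 0.2  -0.06 -0.03]
```

View pics/w16.png

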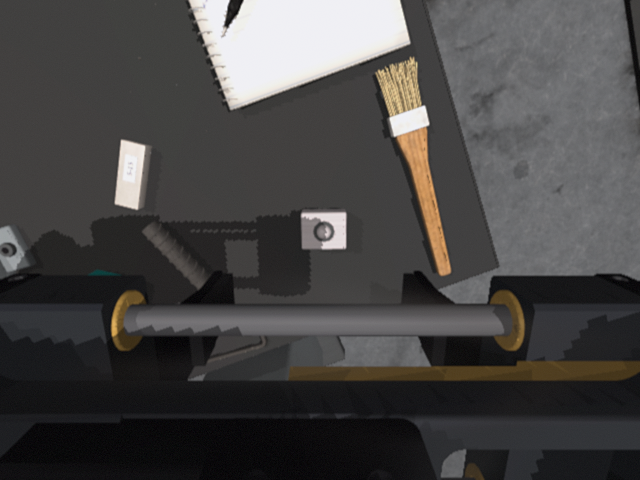

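```bash
python3 -m creep '[{"linear":[0.03,0.002,0.004],"twist":[0,0,0],"fingers":-1},{"linear":[0.06,0.003,0.005],"twist":[0,0,0],"fingers":-1},{"linear":[0.085,0.003,0.005],"twist":[0,0,0],"fingers":-1},{"linear":[0.105,0.003,0.005],"twist":[0,0,0],"fingers":-1},{"linear":[0.12,0.003,0.005],"twist":[0,0,0],"fingers":-1},{"linear":[0.129,0.003,0.005],"twist":[0,0,0],"fingers":-1},{"linear":[0.129,0.003,0.005],"twist":[0,0,0],"fingers":-1},{"linear":[0.129,0.003,0.005],"twist":[0,0,0],"fingers":-1}]'
python3 - <<'E'
from h import *
cloud("wrist"); go([.4463,-.3298,.019],67.6)
E
```

```text
time: 23.45
position: [0.4457, -0.3311, 0.0214]
tool_rot: [1.488, 1.001, -1.487]
ft_force: [0.4, -0.3, 0.5]
grip_width: 1.0
linear [ 0.0029 -0.0004 -0.0017] twist [ 0.28  0.   -0.1 ]
```

```bash
python3 -m creep '[{"linear":[0.0028,0,-0.001],"twist":[0,0,0],"fingers":-1},{"linear":[0.0028,0,-0.001],"twist":[0,0,0],"fingers":-0.4},{"linear":[0.0028,0,-0.001],"twist":[0,0,0],"fingers":0},{"linear":[0.0028,0,-0.001],"twist":[0,0,0],"fingers":1},{"linear":[0.0028,0,-0.001],"twist":[0,0,0],"fingers":1},{"linear":[0.0028,0,-0.001],"twist":[0,0,0],"fingers":1},{"linear":[0.0028,0,-0.001],"twist":[0,0,0],"fingers":1},{"linear":[0.0028,0,-0.001],"twist":[0,0,0],"fingers":1}]' 20
python3 -m creep '[{"linear":[0,0,0],"twist":[0,0,0],"fingers":1},{"linear":[0,0,0],"twist":[0,0,0],"fingers":1},{"linear":[-0.02,0,0],"twist":[0,0,0],"fingers":1},{"linear":[-0.05,0,0],"twist":[0,0,0],"fingers":1},{"linear":[-0.09,0,0],"twist":[0,0,0],"fingers":1},{"linear":[-0.13,0,0],"twist":[0,0,0],"fingers":1},{"linear":[-0.15,0,0],"twist":[0,0,0],"fingers":1},{"linear":[-0.15,0,0],"twist":[0,0,0],"fingers":1}]'
python3 - <<'E'
from h import *
go([.543,.0388,.165],84.4)
E
```

```text
time: 24.17
position: [0.4455, -0.3302, 0.0181]
tool_rot: [1.488, 1.001, -1.488]
ft_force: [0.2, 0.2, -0.9]
grip_width: 0.549
time: 24.83
position: [0.4476, -0.3323, 0.1725]
tool_rot: [1.491, 0.994, -1.482]
ft_force: [0.7, -0.5, -2.0]
grip_width: 0.437
linear [ 0.0072 -0.0517 -0.3797] twist [-16.56   0.06  -0.46]
```

```bash
python3 -m creep '[{"linear":[0,-0.003,-0.025],"twist":[0,0,0],"fingers":1},{"linear":[0,-0.008,-0.06],"twist":[-2,0,0],"fingers":1},{"linear":[0,-0.013,-0.095],"twist":[-4,0,0],"fingers":1},{"linear":[0,-0.018,-0.13],"twist":[-6,0,0],"fingers":1},{"linear":[0.002,-0.023,-0.165],"twist":[-8,0,0],"fingers":1},{"linear":[0.003,-0.028,-0.2],"twist":[-10,0,0],"fingers":1},{"linear":[0.004,-0.033,-0.235],"twist":[-12,0,0],"fingers":1},{"linear":[0.005,-0.038,-0.27],"twist":[-14,0,0],"fingers":1}]'
python3 - <<'E'
from h import *
go([.543,.0388,.165],84.4)
E
```

```text
time: 25.5
position: [0.511, -0.0636, 0.1616]
tool_rot: [1.311, 1.142, -1.313]
ft_force: [1.3, -0.5, -2.0]
grip_width: 0.433
linear [-0.0034  0.0173 -0.1059] twist [-2.42 -0.04  0.12]
```

```bash
python3 -m creep '[{"linear":[-0.003,0.005,-0.03],"twist":[-1,0,0],"fingers":1},{"linear":[-0.003,0.01,-0.06],"twist":[-2,0,0],"fingers":1},{"linear":[-0.003,0.014,-0.085],"twist":[-2.3,0,0],"fingers":1},{"linear":[-0.003,0.016,-0.1],"twist":[-2.3,0,0],"fingers":1},{"linear":[-0.003,0.017,-0.103],"twist":[-2.3,0,0],"fingers":1},{"linear":[-0.003,0.017,-0.103],"twist":[-2.3,0,0],"fingers":1},{"linear":[-0.003,0.017,-0.103],"twist":[-2.3,0,0],"fingers":1},{"linear":[-0.003,0.017,-0.103],"twist":[-2.3,0,0],"fingers":1}]'
python3 - <<'E'
from h import *
_,P=cloud("wrist","w17"); _,S=cloud("scene","s17")
p,r=pose(); print("tcp",base_frame(p)*1000)
B=base_frame(S)*1000
q=B[(B[...,2]>151)&(B[...,2]<172)&(abs(B[...,1])<17)&(abs(B[...,0])<22)]; print(np.percentile(q,[1,25,50,75,99],axis=0).round(1),len(q))
B=base_frame(P)*1000
q=B[(B[...,2]>150)&(B[...,2]<172)&(abs(B[...,1])<17)&(abs(B[...,0])<22)]; print(np.percentile(q,[1,50,99],axis=0).round(1),len(q))
print(rect(B/1000,(0,0),.05,.062,.08))
go([.543,.0388,.084],84.4)
E
```

```text
time: 26.17
position: [0.5431, 0.0311, 0.166]
tool_rot: [1.286, 1.157, -1.287]
ft_force: [-0.5, -0.4, -2.3]
grip_width: 0.433
tcp [  0.94063549  -6.98675841 166.16976624]
[[-16.2 -16.7 152.1]
 [-14.  -10.4 158.7]
 [-13.3  -1.5 163.8]
 [-12.5   5.2 168.5]
 [  9.4  16.6 171.8]] 90
[[ 9.600e+00 -1.670e+01  1.512e+02]
 [ 1.700e+01 -1.000e-01  1.642e+02]
 [ 1.760e+01  1.660e+01  1.720e+02]] 898
{'c': array([-0.1,  0.5]), 'L': 70.1, 'W': 24.6, 'ang': 89.4, 'z95': np.float64(68.3), 'zmed': np.float64(67.2), 'n': 2764, 'px': array([307., 242.])}
linear [ 0.0822 -0.001  -0.007 ] twist [-0.43 -0.01 -0.  ]
```

View pics/w17.png

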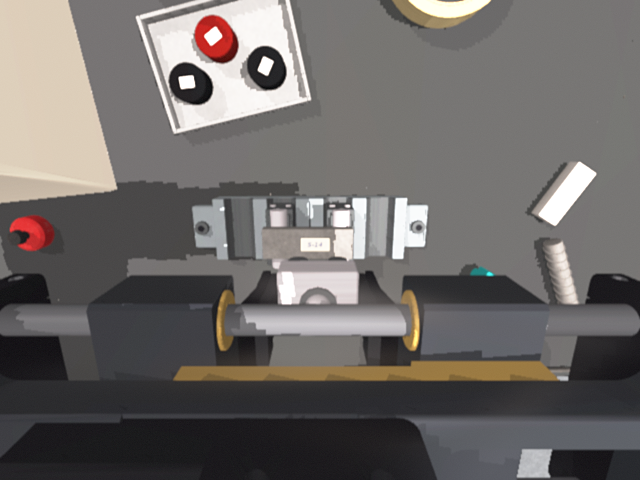

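```bash
python3 -m creep '[{"linear":[0.01,-0.001,-0.004],"twist":[-0.3,0,0],"fingers":1},{"linear":[0.025,-0.001,-0.007],"twist":[-0.4,0,0],"fingers":1},{"linear":[0.04,-0.001,-0.007],"twist":[-0.4,0,0],"fingers":1},{"linear":[0.055,-0.001,-0.007],"twist":[-0.4,0,0],"fingers":1},{"linear":[0.067,-0.001,-0.007],"twist":[-0.4,0,0],"fingers":1},{"linear":[0.073,-0.001,-0.007],"twist":[-0.4,0,0],"fingers":1},{"linear":[0.073,-0.001,-0.007],"twist":[-0.4,0,0],"fingers":1},{"linear":[0.073,-0.001,-0.007],"twist":[-0.4,0,0],"fingers":1}]'
python3 - <<'E'
from h import *
_,S=cloud("scene","s18"); p,r=pose(); print("tcp",base_frame(p)*1000)
go([.543,.0388,.084],84.4); print(readout.get_state()["ft_force"])
E
```

```text
time: 26.93
position: [0.5433, 0.0405, 0.0931]
tool_rot: [1.279, 1.162, -1.279]
ft_force: [-0.6, 0.7, -2.0]
grip_width: 0.435
tcp [ 0.54739681  1.8840211  93.57910814]
linear [ 0.0096 -0.0006  0.0019] twist [ 0.14 -0.01 -0.05]
[ 0.47963086 -0.22520498 -1.7495254 ]
```

```bash
python3 -m creep '[{"linear":[0.003,-0.001,0.001],"twist":[0,0,0],"fingers":1},{"linear":[0.006,-0.001,0.0017],"twist":[0,0,0],"fingers":1},{"linear":[0.008,-0.001,0.0017],"twist":[0,0,0],"fingers":1},{"linear":[0.009,-0.001,0.0017],"twist":[0,0,0],"fingers":1},{"linear":[0.009,-0.001,0.0017],"twist":[0,0,0],"fingers":1},{"linear":[0.009,-0.001,0.0017],"twist":[0,0,0],"fingers":1}]'
python3 - <<'E'
from h import *
cloud("scene","s19"); p,r=pose(); print("tcp",base_frame(p)*1000,readout.get_state()["ft_force"])
E
```

```text
time: 27.48
position: [0.5422, 0.0392, 0.0841]
tool_rot: [1.279, 1.163, -1.279]
ft_force: [-0.1, 1.1, -2.7]
grip_width: 0.434
tcp [-0.90826128  0.38402869 84.1079346 ] [-0.88143813 -0.13295942 -2.27674896]
```

Not touching yet (about −2 N, the spreader's weight). Lowering in small steps.

```bash
python3 -m creep '[{"linear":[0.0008,0.0005,0],"twist":[0,0,0],"fingers":1},{"linear":[0.0008,0.0005,0],"twist":[0,0,0],"fingers":1},{"linear":[0.0008,0.0005,0],"twist":[0,0,0],"fingers":1}]'; python3 - <<'E'
from h import *
cloud("scene"); cloud("scene"); p,r=pose(); print("tcp",base_frame(p)*1000,readout.get_state()["ft_force"])
E
```

```text
time: 27.78
position: [0.5424, 0.0393, 0.0839]
tool_rot: [1.279, 1.164, -1.279]
ft_force: [-3.3, 0.7, 5.6]
grip_width: 0.433
tcp [-0.5907351   0.37325276 83.87455408] [-3.86020541  0.14639705  4.56721551]
```

Contact at about 5 N. Releasing and lifting away.

```bash
python3 -m creep '[{"linear":[-0.0005,0,0],"twist":[0,0,0],"fingers":0.08},{"linear":[-0.0005,0,0],"twist":[0,0,0],"fingers":0},{"linear":[-0.0005,0,0],"twist":[0,0,0],"fingers":-0.2},{"linear":[-0.0005,0,0],"twist":[0,0,0],"fingers":-0.4},{"linear":[-0.01,0,0],"twist":[0,0,0],"fingers":-0.4},{"linear":[-0.03,0,0],"twist":[0,0,0],"fingers":-0.4},{"linear":[-0.06,0,0],"twist":[0,0,0],"fingers":-0.4},{"linear":[-0.1,0,0],"twist":[0,0,0],"fingers":-0.4}]'
python3 -m creep '[{"linear":[0,-0.04,0],"twist":[0,0,0],"fingers":-0.4},{"linear":[0,-0.08,0],"twist":[0,0,0],"fingers":-0.4},{"linear":[0,-0.1,0],"twist":[0,0,0],"fingers":-0.4},{"linear":[0,-0.1,0],"twist":[0,0,0],"fingers":-0.4},{"linear":[0,-0.1,0],"twist":[0,0,0],"fingers":-0.4},{"linear":[0,-0.1,0],"twist":[0,0,0],"fingers":-0.4}]'
python3 - <<'E'
from h import *
for n in ("wrist","scene"):
    _,P=cloud(n,n+"20"); B=base_frame(P)
    print(n,"spr",rect(B,(0,0),.05,.075,.12),"\n coup",rect(B,(0,0),.05,.059,.12))
    for s in (-.025,.025): print(rect(B,(0,s),.03,.03,.06))
cv2.imwrite("pics/s20c.png",cv2.resize(cv2.imread("pics/scene20.png")[180:300,220:380],None,fx=5,fy=5))
E
```

```text
time: 28.55
position: [0.5408, 0.0387, 0.1829]
tool_rot: [1.276, 1.164, -1.283]
ft_force: [0.9, 1.4, 0.1]
grip_width: 0.697
time: 29.05
position: [0.4441, 0.0486, 0.184]
tool_rot: [1.281, 1.162, -1.277]
ft_force: [-0.4, -0.2, 0.5]
grip_width: 0.698
wrist spr {'c': array([-0.6, -0.3]), 'L': 38.0, 'W': 31.8, 'ang': -89.7, 'z95': np.float64(96.9), 'zmed': np.float64(91.0), 'n': 2821, 'px': array([318., 105.])} 
 coup {'c': array([-0.7, -0.3]), 'L': 70.1, 'W': 31.7, 'ang': 90.0, 'z95': np.float64(95.7), 'zmed': np.float64(90.5), 'n': 4119, 'px': array([318., 106.])}
{'c': array([-15.8, -27.1]), 'L': 22.5, 'W': 18.4, 'ang': -89.2, 'z95': np.float64(57.3), 'zmed': np.float64(54.0), 'n': 458, 'px': array([351., 135.])}
{'c': array([-18. ,  22.5]), 'L': 22.0, 'W': 13.0, 'ang': 88.4, 'z95': np.float64(57.4), 'zmed': np.float64(54.1), 'n': 409, 'px': array([288., 134.])}
scene spr {'c': array([ 0. , -0.2]), 'L': 40.0, 'W': 34.7, 'ang': -89.4, 'z95': np.float64(95.8), 'zmed': np.float64(89.3), 'n': 245, 'px': array([297., 226.])} 
 coup {'c': array([-0.6, -0.6]), 'L': 70.1, 'W': 34.3, 'ang': 88.1, 'z95': np.float64(93.3), 'zmed': np.float64(80.1), 'n': 420, 'px': array([298., 230.])}
{'c': array([ -2.1, -32. ]), 'L': 52.3, 'W': 24.0, 'ang': -16.7, 'z95': np.float64(56.0), 'zmed': np.float64(45.9), 'n': 230, 'px': array([306., 247.])}
{'c': array([-9.3, 13.3]), 'L': 45.1, 'W': 25.5, 'ang': -32.3, 'z95': np.float64(57.9), 'zmed': np.float64(43.8), 'n': 162, 'px': array([287., 240.])}
```

View pics/wrist20.png

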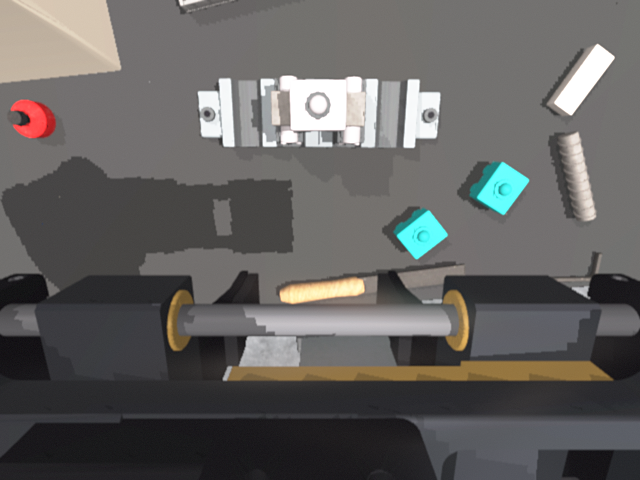

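View pics/s20c.png

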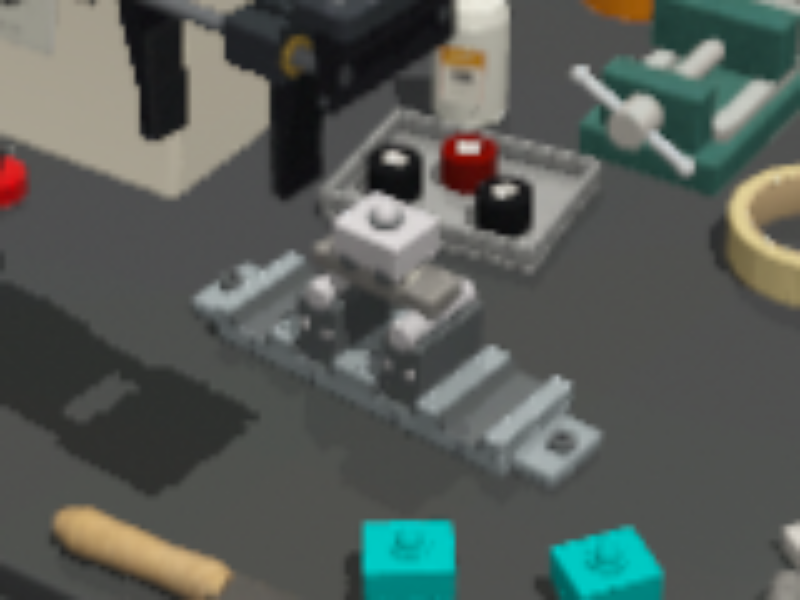

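The wrist view at (318,105) shows the spreader centred on the coupon over both inner-slot rollers, and the arm is clear. Handing in.

```bash
python3 - <<'E'
from bench import job
print(job.close_job())
E
```

```text
the job is handed in; nothing more can be done
None
```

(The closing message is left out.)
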